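Hang a picture frame in the drying hood and shut the sash

TASK

The dark-stained picture frame standing in the dowel rack is touch-dry and goes into the clear drying hood to cure away from the dust. Raise the hood's sash all the way by its handle, hang the frame level by the middle of its top rail on the hook inside and, still holding it, tug it gently downwards to be sure the hook has it before you let go. Then ease the sash all the way down; leave the pale frame and everything else as they are.

Things in the scene. Friction and masses are not known exactly. Their poses are not given: they have to be found in the camera images.
- hood: Fixed drying hood: white tray 320 (x) x 460 (y) x 22, aluminium posts, clear panes all round, 640 high, grey fan box behind. Origin: centre of its underside on the table; +x points into it, away from the robot; z up. Sash (18 thick) in front between the posts, mid-plane x = -165. Opening under the raised sash: y -200 to 200, z 22 to 319. Hanging rail, 12 diameter, along y at x = -65, z = 360.
- sash (a joint): Height of the vertical sash above shut, m: 0 = fully down, 0.295 = fully up at its stop. Weight-balanced: it stays where it is left and takes 4 to 8 N to move either way. Clear pane in an aluminium frame, 400 wide x 300 high x 18 thick; its lower edge is 24 above the table when shut.
- sash_handle (a point): Middle of the sash's black handle: a horizontal round bar, 14 diameter, 166 long along the hood's y, on two posts 76 either side of the middle; its axis is 50 in front (hood -x) of the sash's front face and 20 above the sash's lower edge: 44 above the table when shut, 339 when fully up. Axes as the hood's.
- hook: Rigid orange-coated flat-steel hook, 4 thick, seat and tip 50 wide (x), shank 24 wide, fixed on the hood's rail, open upwards, axes as the hood's. Shank rises to the rail on the -y side of the seat (face at y = -14); upturned tip on the +y side (inner face y = +14 at the seat, leaning out, top 16 above the seat). Load it from +y, over the tip, then down. A proper tug is 5 to 10 N; much over 25 N would bend it.
- hook_seat (a point): Middle of the upper face of the hook's seat, where the underside of the frame's top rail comes to rest, 130 above the table. Axes as the hood's.
- dark_frame: Dark brown rectangular picture frame with thin brass inner lip, open in the middle (no glass or back), standing upright: 140 long (x), 100 high (z), 16 thick (y); all rails 20 wide, opening 100 x 60. Origin: centre of its underside. Mass 0.1 to 0.16 kg.
- dark_frame_center (a point): Centre of the dark frame's opening, 50 above its lower edge, axes as the frame's (x along its length, z up, y through its thickness). The underside of the top rail is 30 above it; the upright end rails are centred 60 either way along x. When hung it lies 30 below hook_seat.
- pale_frame: Like the dark frame, same size, but pale bare wood; not to be moved.
- rack: Fixed rack: grey board 180 (x) x 200 (y) x 18, two slots along x at y = -48 and +48, each between two pairs of 8 mm dowels (x = -40 and +40, 15 either side of the slot, 28 high above the board). The frames stand on the board in the slots, x along the rack's x, either slot; they lift straight out. Origin: centre of its underside; +x points away from the robot.
- lacquer_tin: Bystander: tin 84 diameter, 100 high. Origin: centre of its underside.
- glue_bottle: Bystander: bottle 60 diameter, 170 high. Origin: centre of its underside.
- sanding_block: Bystander: cork and red sanding block 112 x 67 x 32. Origin: centre of its underside.
- flat_brush: Bystander: flat brush 190 long lying along its x. Low. Origin on its underside.
- tape_measure: Bystander: yellow tape measure 70 x 36 x 66. Origin: centre of its underside.
- stain_jar: Bystander: jar 60 diameter, 70 high, on the hood's floor at the rear left. Origin: centre of its underside.
Not all that is in view belongs to the job. What is shaped like the dark_frame but blue is not meant.

How it is judged:
On the way, in this order (a step that is already met when the one before it is completed fails the run):
1. the sash is raised fully (within 25 mm of its stop) while the dark frame is still in the rack (value of joint sash above 0.27 m and distance of dark_frame_center from where it was at the start of the episode below 0.03 m), for 0.2 s.
2. the dark frame's top rail is in the hook's seat and, gripped by the fingers, it is tugged down so that the hook carries more than 3.5 N (x of dark_frame_center in the frame of hook_seat between -0.03 and 0.03 m and y of dark_frame_center in the frame of hook_seat between -0.02 and 0.02 m and z of dark_frame_center in the frame of hook_seat between -0.038 and -0.02 m and contact force between dark_frame and hook above 3.5 N and contact force between the fingers and dark_frame above 1.5 N), for 0.1 s.
3. the frame is let go and hangs on the hook by itself, the sash still up (x of dark_frame_center in the frame of hook_seat between -0.03 and 0.03 m and y of dark_frame_center in the frame of hook_seat between -0.02 and 0.02 m and z of dark_frame_center in the frame of hook_seat between -0.038 and -0.02 m and contact force between dark_frame and hook above 0.4 N and contact force between the fingers and dark_frame below 0.1 N and value of joint sash above 0.2 m), for 0.2 s.
At the end, for the whole second after the job is handed in: The dark frame hangs at rest (slower than 0.04 m/s) on the hook by its top rail (its centre 20 to 38 mm below the seat, within 30 mm of it along the frame and 20 mm across, level within 0.2 rad), and the sash is down to within 8 mm of shut (x of dark_frame_center in the frame of hook_seat between -0.03 and 0.03 m and y of dark_frame_center in the frame of hook_seat between -0.02 and 0.02 m and z of dark_frame_center in the frame of hook_seat between -0.038 and -0.02 m and contact force between dark_frame and hook above 0.4 N and angle between dark_frame_center's own z axis and vertical below 0.2 rad and linear speed of dark_frame below 0.04 m/s and value of joint sash below 0.008 m); the robot touches nothing.
It fails at once if the hook is loaded with more than 30 N (tug not gentle) (contact force between dark_frame and hook above 30 N).
It fails at once if the sash is slammed down (faster than 0.35 m/s in its last 30 mm) (value of joint sash below 0.03 m and velocity of joint sash below -0.35 m/s).
It fails at once if the pale frame is moved by more than 20 mm (distance of pale_frame from where it was at the start of the episode above 0.02 m).
It fails at once if a bystander is moved by more than 30 mm (distance of any of lacquer_tin, glue_bottle, sanding_block, flat_brush, tape_measure, stain_jar from where it was at the start of the episode above 0.03 m).
It also fails if it takes over 72 s, if anything falls off the work surface, if the arm or the gripper's body presses on something with over 40 N, if the wrist force passes 120 N, or if a joint passes its speed limit or range.

ROBOT

A 6-joint arm with a two-finger parallel gripper is mounted at the origin on the work surface. World frame = base frame: x ahead of the robot, y to its left, z up, the work surface at z = 0. Lengths are in m, angles in rad, forces in N, time in s.
With the tool pointing down it reaches from about 0.15 to 0.775 m from the base axis. Payload 6.1 kg.
Tool frame: the origin (TCP) lies at the very end of the fingers, on their centre line; the grasp point (between the pads) lies 19 mm behind it; z points along the fingers, y is the direction in which the jaws open and shut (so a half turn about z gives the same grasp; the last joint's range is limited). The gripper opens to 85 mm and grips with 20 to 120 N. Pads are 22 mm wide; open, the fingers measure 114 mm over their backs; the gripper's body (76 mm by 85 mm) begins 54 mm behind the grasp point. The pads swing forward as they close: fully open they stand 13 mm farther back than shut.
Start: joints at [1.297, 0.126, -0.04, 1.405, 0, 1.571], TCP at [0.142, 0.505, 0.197] pointing down, gripper open.
Joint ranges: [-2.72, 2.72], [-0.95, 1.95], [-1.27, 1.35], [-1.78, 2.02], [-1.46, 1.47], [-3.14, 3.14]. Speed limits (rad/s): [2.39, 2.39, 3.01, 3.14, 3.14, 3.14].

INTERFACE

Orientations are given as a unit quaternion [x, y, z, w].
In Python, from station import manip gives the robot as it stands. The module is installed in compiled form; this text tells all that it offers. Calls block until the motion is done:
- manip.move_ptp(position, orientation): joint-space move of the TCP to a pose.
- manip.move_linear(position, attitude=None, speed=0.15, stop_force=None): straight line of the TCP; attitude=None keeps the orientation; speed is the mean speed in m/s. With stop_force (N) it stops when the force on the tool has changed by that much, and returns True; else False.
- manip.goto_joints(angles): joint-space move.
- manip.open_gripper() and manip.close(force=None): open the fingers fully, or close them until they stop; force is the grip in N (None keeps the last).
- manip.sleep(seconds).
- manip.ik(position, orientation): joint angles nearest the present ones, or None.
- manip.get_image(name): name is "scene" or "top" or "wrist"; returns a dict with "color" (400x640x3 uint8, red, green, blue), "z_map" (400x640 float32, m along the optical axis (not along the pixel's ray), 0 where there is no reading), "camera_matrix" (3x3 intrinsics, pixels), "T" (4x4, takes a point from camera to world coordinates). Camera axes: x right, y down, z forward; pixel columns grow to the right and rows downward; lengths in m; the calibration is good to about 2 mm. A picture is of the moment at which its call begins.
A pose or a line that the arm cannot do raises manip.MotionError and nothing moves.
- manip.close_job(): hands the job in, once; it reports no verdict.
Readings, each from a call of its own:
- manip.read_clock(): time.
- manip.read_joints(): joint angles.
- manip.read_joint_velocities(): joint speeds.
- manip.read_joint_torque(): joint torques, N m.
- manip.read_position(): TCP position.
- manip.read_tool_rot(): TCP orientation.
- manip.read_wrist_force(): force on the tool from outside, world axes, zero at the start.
- manip.read_torque(): the same for the moment, N m.
- manip.read_width(): finger opening in m.
Only numpy, scipy, OpenCV 4.12 (cv2) and the standard library are available. Lean on these libraries where they do the work, as an engineer would, in place of code of your own. Each camera call takes 0.05 s, during which the arm holds its last target.

## Working session

There is one attempt and no reset: what is moved stays moved. The work goes in short steps, each a Python script; the robot and the scene stay as the last script left them, time stands still between calls to the robot, and variables do not carry over. Pictures are saved under pics/ and viewed, and the job is handed in when it is done.

```bash
mkdir -p pics; cat > h.py <<'E'
import numpy as np, cv2
from station import manip
def snap(name, fn):
    im=manip.get_image(name); cv2.imwrite(f'pics/{fn}.png', im['color'][:,:,::-1]); np.savez(f'pics/{fn}.npz',**{k:im[k] for k in('color','z_map','camera_matrix','T')}); return im
def pts(im):
    K=im['camera_matrix'];z=im['z_map'];v,u=np.indices(z.shape)
    P=np.stack([(u-K[0,2])/K[0,0]*z,(v-K[1,2])/K[1,1]*z,z],-1)
    return P@im['T'][:3,:3].T+im['T'][:3,3]
E
python3 - <<'E'
from h import *
for n in('scene','top','wrist'):
    im=snap(n,n+'0'); print(n,im['T'].round(3).tolist(),im['camera_matrix'][0,0])
print(manip.read_clock(),manip.read_tool_rot(),manip.read_width())
E
```

```text
scene [[-0.048, -0.949, 0.312, -0.107], [-0.999, 0.046, -0.013, 0.053], [-0.002, -0.312, -0.95, 1.88], [0.0, 0.0, 0.0, 1.0]] 513.5708054889933
top [[-0.017, -0.998, 0.055, 0.412], [-1.0, 0.016, -0.022, 0.051], [0.021, -0.055, -0.998, 1.429], [0.0, 0.0, 0.0, 1.0]] 448.2217263131469
wrist [[0.27, 0.923, 0.275, 0.071], [0.963, -0.258, -0.078, 0.526], [-0.001, 0.286, -0.958, 0.374], [0.0, 0.0, 0.0, 1.0]] 294.00083434601663
0.15 [ 1.36472399e-01  9.90643678e-01 -6.17435116e-04 -7.89524761e-05] 0.08532490021900802
```

View pics/scene0.png

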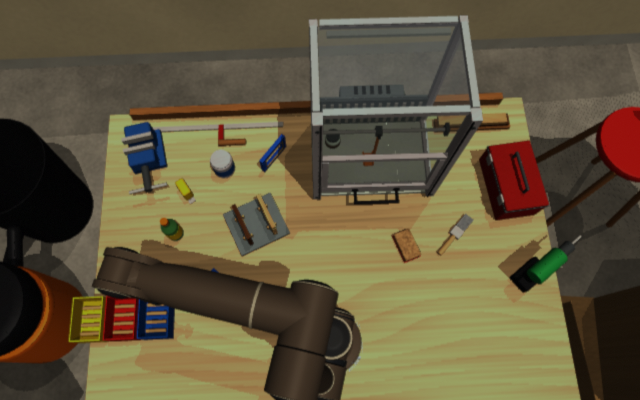

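View pics/top0.png

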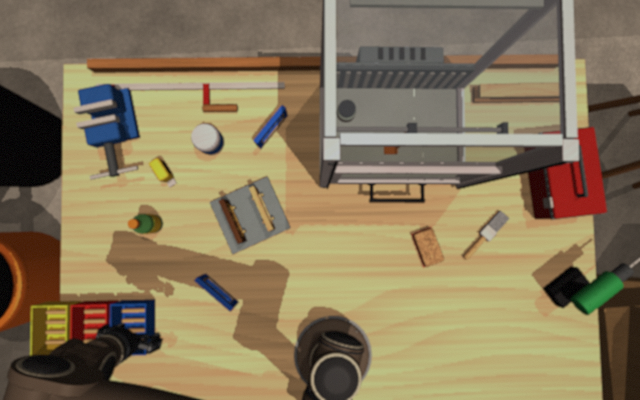

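View pics/wrist0.png

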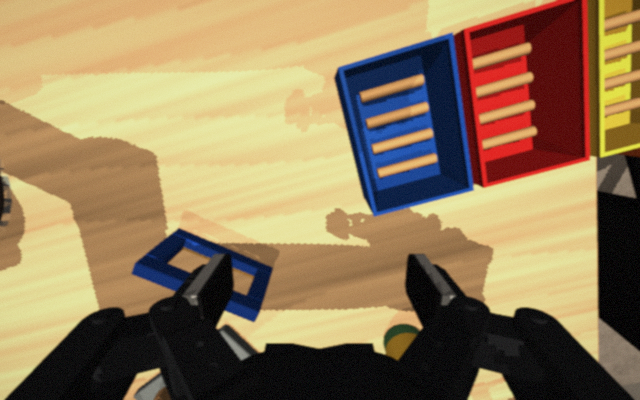

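The dark frame is in the rack's left slot (top ~(232,215)), with the pale frame at (262,205). The hood handle is at ~(398,195), and blue decoy frames are at (216,292) and (270,127). Next I'll take measurements.

```bash
python3 - <<'E'
import numpy as np,cv2
from h import pts
im=dict(np.load('pics/top0.npz'));c=im['color'][:,:,::-1]
a=cv2.resize(c[165:265,195:305],None,fx=5,fy=5,interpolation=2)
cv2.imwrite('pics/c1.png',a)
a=cv2.resize(c[80:220,315:475],None,fx=5,fy=4,interpolation=2)
cv2.imwrite('pics/c2.png',a)
im2=dict(np.load('pics/scene0.npz'));c=im2['color'][:,:,::-1]
a=cv2.resize(c[100:220,300:460],None,fx=5,fy=5,interpolation=2); cv2.imwrite('pics/c3.png',a)
P=pts(im)
# rack region
for (n,lo,hi) in(('board',.012,.024),('dowels',.040,.05),('frames',.112,.125)):
    r=np.zeros(P.shape[:2],bool); r[165:265,195:305]=1
    m=r&(P[...,2]>lo)&(P[...,2]<hi)&(im['z_map']>0)
    q=P[m]; print(n,len(q),q.mean(0).round(4) if len(q) else '')
    if n!='frames' and len(q): 
        rr=cv2.minAreaRect(q[:,:2].astype(np.float32)*1000);print(rr)
    if n=='frames':
        lum=im['color'][m].astype(int).sum(1)
        uv=np.argwhere(m)
        nl,lab=cv2.connectedComponents(m.astype(np.uint8))
        for i in range(1,nl):
            k=m&(lab==i); q=P[k]
            if len(q)<15: continue
            print(i,len(q),q.mean(0).round(4),cv2.minAreaRect(q[:,:2].astype(np.float32)*1000),im['color'][k].mean(0))
E
```

```text
board 2585 [0.4394 0.2465 0.0172]
((439.5214538574219, 250.79051208496094), (179.9471435546875, 200.26895141601562), 23.515241622924805)
dowels 58 [0.4355 0.2521 0.0434]
((441.21917724609375, 241.56654357910156), (138.3605499267578, 113.18594360351562), 21.550085067749023)
frames 522 [0.4374 0.2497 0.1166]
1 256 [0.4558 0.2045 0.1167] ((456.4750061035156, 204.70965576171875), (139.155029296875, 16.358720779418945), 23.504793167114258) [177.16015625 146.25        92.8515625 ]
2 266 [0.4197 0.2932 0.1166] ((420.37237548828125, 293.81976318359375), (138.82862854003906, 16.92595100402832), 23.65684700012207) [85.08646617 52.45488722 34.34586466]
```

```bash
python3 - <<'E'
import numpy as np,cv2
from h import pts
for f in('top0','scene0'):
    im=dict(np.load(f'pics/{f}.npz'));P=pts(im)
    x,y,z=P[...,0],P[...,1],P[...,2]
    ok=im['z_map']>0
    m=ok&(z>.03)&(z<.06)&(x>.35)&(x<.6)&(y<0.05)&(y>-.45)
    d=im['color'].sum(-1)<120
    q=P[m&d];print(f,'handle',len(q)); 
    nl,lab=cv2.connectedComponents((m&d).astype(np.uint8))
    for i in range(1,nl):
        q=P[lab==i]
        if len(q)>20: print(q.mean(0).round(4),cv2.minAreaRect(q[:,:2].astype(np.float32)*1000),np.argwhere(lab==i).mean(0))
    m=ok&(z>.62)&(z<.66)&(x>.3); q=P[m]; print('hoodtop',len(q),cv2.minAreaRect(q[:,:2].astype(np.float32)*1000) if len(q) else '')
    c=im['color'].astype(int); o=ok&(c[...,0]>c[...,1]*1.6)&(c[...,0]>c[...,2]*1.8)&(z>.08)&(z<.4)&(x>.3)&(y<.0)&(y>-.4)
    nl,lab=cv2.connectedComponents(o.astype(np.uint8))
    for i in range(1,nl):
        q=P[lab==i]
        if len(q)>3: print('orange',len(q),q.mean(0).round(4),q.min(0).round(3),q.max(0).round(3),np.argwhere(lab==i).mean(0))
E
```

```text
top0 handle 0
hoodtop 37098 ((666.443603515625, -200.90609741210938), (458.857666015625, 304.3177185058594), 89.00110626220703)
scene0 handle 21
hoodtop 16361 ((688.6190185546875, -201.25265502929688), (459.51983642578125, 347.21044921875), 88.95054626464844)
orange 7 [ 0.5542 -0.1638  0.3861] [ 0.553 -0.168  0.38 ] [ 0.556 -0.159  0.397] [151.14285714 373.57142857]
orange 29 [ 0.534  -0.1488  0.3383] [ 0.531 -0.163  0.325] [ 0.538 -0.136  0.35 ] [163.13793103 367.89655172]
```

```bash
sleep 1; ls pics
```

```text
c1.png
c2.png
c3.png
scene0.npz
scene0.png
top0.npz
top0.png
wrist0.npz
wrist0.png
```

View pics/c2.png

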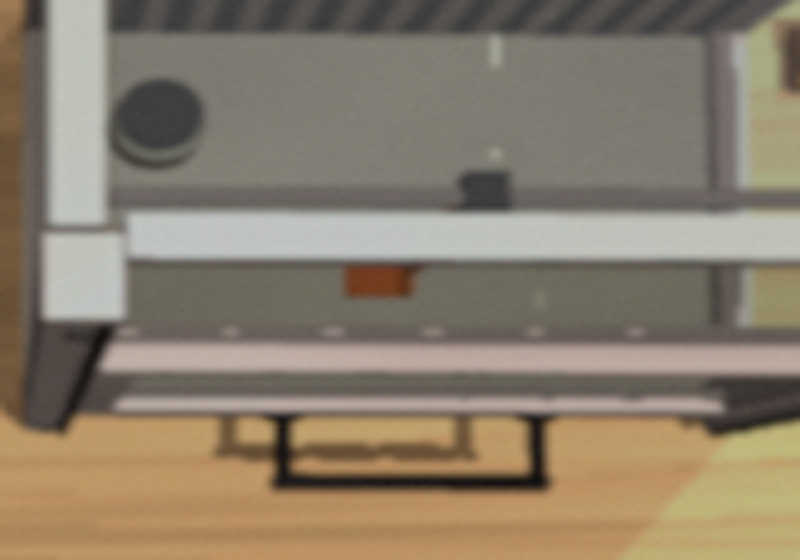

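View pics/c3.png

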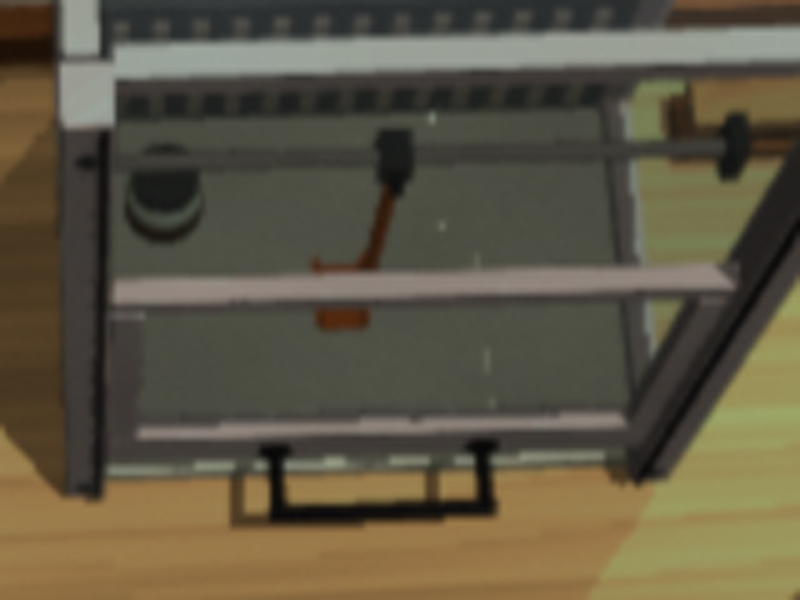

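```bash
python3 - <<'E'
import numpy as np,cv2
from h import pts
for f in('top0','scene0'):
    im=dict(np.load(f'pics/{f}.npz'));P=pts(im)
    x,y,z=P[...,0],P[...,1],P[...,2];ok=im['z_map']>0
    a,b=(60,230) if f=='top0' else (10,215)
    # depth categories
    for zz in np.arange(-.02,.7,.02):
        m=ok&(z>zz)&(z<zz+.02)&(x>.35)&(y<0.05)&(y>-.47); q=P[m]
        if len(q)>20: print(f,round(zz,2),len(q),q.min(0).round(3),q.max(0).round(3))
    # depth colormap
    zz=np.clip(z/.7,0,1)*255; cv2.imwrite(f'pics/z_{f}.png',cv2.applyColorMap(zz.astype(np.uint8),cv2.COLORMAP_JET))
E
```

```text
top0 -0.02 5572 [ 0.35  -0.47  -0.011] [ 0.906  0.05  -0.   ]
top0 0.0 3739 [ 0.35 -0.47  0.  ] [0.905 0.05  0.02 ]
top0 0.02 358 [ 0.352 -0.403  0.02 ] [0.906 0.049 0.04 ]
top0 0.04 176 [ 0.51  -0.417  0.04 ] [0.932 0.049 0.059]
top0 0.08 135 [ 0.509 -0.403  0.081] [0.84 0.03 0.1 ]
top0 0.1 393 [ 0.468 -0.406  0.1  ] [0.839 0.031 0.12 ]
top0 0.12 465 [ 0.511 -0.403  0.12 ] [0.859 0.028 0.14 ]
top0 0.14 180 [ 0.51  -0.406  0.14 ] [0.848 0.031 0.16 ]
top0 0.16 117 [ 0.511 -0.426  0.16 ] [0.839 0.031 0.18 ]
top0 0.18 119 [ 0.51  -0.426  0.18 ] [0.853 0.029 0.2  ]
top0 0.2 173 [ 0.51  -0.406  0.2  ] [0.85  0.029 0.219]
top0 0.22 169 [ 0.511 -0.404  0.22 ] [0.85  0.024 0.24 ]
top0 0.24 131 [ 0.51  -0.405  0.24 ] [0.85 0.03 0.26]
top0 0.26 136 [ 0.51  -0.406  0.26 ] [0.851 0.03  0.28 ]
top0 0.28 261 [ 0.51  -0.405  0.28 ] [0.85  0.031 0.3  ]
top0 0.3 94 [ 0.51  -0.426  0.3  ] [0.85  0.031 0.319]
top0 0.32 206 [ 0.51  -0.408  0.32 ] [0.859 0.031 0.34 ]
top0 0.34 323 [ 0.51  -0.425  0.34 ] [0.851 0.032 0.36 ]
top0 0.36 617 [ 0.51  -0.405  0.36 ] [0.851 0.029 0.38 ]
top0 0.38 1368 [ 0.51  -0
[... 2077 characters left out ...]
.42 429 [ 0.512 -0.427  0.42 ] [0.854 0.032 0.44 ]
scene0 0.44 433 [ 0.511 -0.426  0.44 ] [0.853 0.032 0.46 ]
scene0 0.46 453 [ 0.511 -0.428  0.46 ] [0.854 0.032 0.48 ]
scene0 0.48 480 [ 0.511 -0.426  0.48 ] [0.854 0.032 0.5  ]
scene0 0.5 484 [ 0.512 -0.426  0.5  ] [0.855 0.032 0.52 ]
scene0 0.52 514 [ 0.511 -0.428  0.52 ] [0.855 0.032 0.54 ]
scene0 0.54 533 [ 0.509 -0.427  0.54 ] [0.857 0.032 0.56 ]
scene0 0.56 544 [ 0.51  -0.426  0.56 ] [0.846 0.032 0.58 ]
scene0 0.58 566 [ 0.511 -0.426  0.58 ] [0.842 0.032 0.6  ]
scene0 0.6 404 [ 0.51  -0.426  0.6  ] [0.844 0.032 0.62 ]
scene0 0.62 12621 [ 0.511 -0.434  0.62 ] [0.865 0.032 0.64 ]
scene0 0.64 3740 [ 0.515 -0.432  0.64 ] [0.861 0.031 0.65 ]
```

```bash
python3 - <<'E'
import numpy as np,cv2
from h import pts
def line(q):
    vx,vy,x0,y0=cv2.fitLine(q[:,:2].astype(np.float32),cv2.DIST_HUBER,0,.01,.01).ravel()
    return np.degrees(np.arctan2(vy,vx))%180,x0,y0
for f in('top0','scene0'):
    im=dict(np.load(f'pics/{f}.npz'));P=pts(im)
    x,y,z=P[...,0],P[...,1],P[...,2];ok=im['z_map']>0
    m=ok&(z>.06)&(z<.2)&(x>.44)&(x<.475+.004)&(y<0)&(y>-.4); q=P[m]
    print(f,'bar',len(q),q.mean(0).round(4),q.min(0).round(4),q.max(0).round(4),line(q),np.median(q,0))
    uv=np.argwhere(m);print(uv.min(0),uv.max(0))
    # sash upper rail: z .36-.42 x~.53
    m=ok&(z>.36)&(z<.43)&(x>.5)&(x<.56)&(y<-.05)&(y>-.38); q=P[m]; print('sash top',len(q),q.mean(0).round(4),q.min(0).round(4),q.max(0).round(4),line(q))
    h=np.histogram(q[:,2],bins=np.arange(.36,.431,.005));print(h[0])
    # hood hanging rail
    m=ok&(z>.34)&(z<.38)&(x>.6)&(x<.66)&(y<0)&(y>-.4); q=P[m]
    if len(q): print('rail',len(q),q.mean(0).round(4),q.min(0).round(4),q.max(0).round(4))
    # all hood pixels with z>.3 hist x
    m=ok&(z>.15)&(z<.6)&(x>.5)&(x<.9)&(y<.04)&(y>-.44); q=P[m];print(np.histogram(q[:,0],bins=np.arange(.5,.9,.01))[0])
    m=ok&(z>.05)&(z<.6)&(x>.5)&(x<.6)&((y>0)|(y<-.4)); q=P[m];print('post',np.histogram(q[:,0],bins=np.arange(.5,.6,.005))[0])
E
```

```text
top0 bar 211 [ 0.4734 -0.2009  0.1083] [ 0.468  -0.2794  0.1007] [ 0.4789 -0.1157  0.1153] (np.float32(89.949936), np.float32(0.47330114), np.float32(-0.20668985)) [ 0.4733052  -0.20154442  0.1082641 ]
[199 370] [202 425]
sash top 1830 [ 0.5387 -0.2149  0.3856] [ 0.5207 -0.3799  0.36  ] [ 0.5546 -0.0501  0.43  ] (np.float32(89.069405), np.float32(0.5369494), np.float32(-0.23378843))
[114  84  30 253 905  71  44  67  30  19  84  39  15  75]
rail 10 [ 0.636  -0.0073  0.3642] [ 0.6314 -0.0086  0.3617] [ 0.6415 -0.0061  0.3675]
[   4  462 1530 1380 1342 2493    1    0    0    0    1    5    8   16
   11    8    8    8    7    9    8    8    7    9    8    8    8    8
    8    8    7    9    7  196   73   78    1    0    0]
post [132 131 344 206 361 118 119 125 121 128 133 162 160 142 127  96 102  98
  57]
scene0 bar 140 [ 0.4736 -0.1985  0.1094] [ 0.4668 -0.2797  0.0919] [ 0.4789 -0.1147  0.1232] (np.float32(89.658), np.float32(0.47364554), np.float32(-0.19853757)) [ 0.47364101 -0.19600062  0.10958134]
[200 354] [204 399]
sash top 1677 [ 0.5439 -0.2154  0.3895] [ 0.5213 -0.38    0.3601] [ 0.5599 -0.05    0.43  ] (np.float32(88.43515), np.float32(0.54990816), np.float32(-0.17972767))
[ 59 115 126 201 361 236  92  72  63  72  75  60  68  77]
[   4  571 1431 2597  556 4250   17    0    0    0    0    0    0    0
    0    0    0    0    0    0    0    0    0    0    0    0    0    0
    0    0    0    0    0   47   64   44    0    0    0]
post [ 75  75 242 482 417 311  72  81  63  79  68  93 111 118  90 106 116  96
 100]
```

```bash
cat >> h.py <<'E'
from scipy.spatial.transform import Rotation as R
def rot(th,yaw,flip=1):
    th,yaw=np.radians(th),np.radians(yaw)
    z=np.array([np.cos(th)*np.cos(yaw),np.cos(th)*np.sin(yaw),-np.sin(th)])
    y=flip*np.array([np.sin(yaw),-np.cos(yaw),0]); x=np.cross(y,z)
    return R.from_matrix(np.stack([x,y,z],1)).as_quat(), z
E
python3 - <<'E'
from h import *
im=dict(np.load('pics/scene0.npz'));im2=dict(np.load('pics/top0.npz'))
def ray(im,u,v,z):
    d=im['T'][:3,:3]@np.array([(u-im['camera_matrix'][0,2])/im['camera_matrix'][0,0],(v-im['camera_matrix'][1,2])/im['camera_matrix'][1,1],1]);o=im['T'][:3,3];return (o+d*(z-o[2])/d[2]).round(4)
for u,v in((318,310),(368,330),(316,265),(343,328),(370,268)): print('scene',ray(im,300+u/5,100+v/5,.13))
for u,v in((346,265),(411,297),(411,267)): print('top',ray(im2,315+u/5,80+v/4,.13))
print('clamp',ray(im,300+395/5,100+150/5,.36))
for th in(0,15,30,45):
  for fl in(1,-1):
    out=[]
    for p,yaw in(((.4735,-.197,.08),-1),((.4735,-.197,.339),-1),((.5725,-.18,.1),-1),((.3654,.2698,.08),23.5)):
        q,z=rot(th,yaw,fl); j=manip.ik((np.array(p)+.019*z).tolist(),q.tolist()); out.append(None if j is None else np.round(j,2).tolist())
    print(th,fl,out)
E
```

```text
scene [ 0.6259 -0.1605  0.13  ]
scene [ 0.6082 -0.196   0.13  ]
scene [ 0.662  -0.1619  0.13  ]
scene [ 0.6107 -0.1778  0.13  ]
scene [ 0.6577 -0.2017  0.13  ]
top [ 0.6324 -0.1591  0.13  ]
top [ 0.6083 -0.1967  0.13  ]
top [ 0.6304 -0.1973  0.13  ]
clamp [ 0.6402 -0.1916  0.36  ]
0 1 [None, None, None, None]
0 -1 [None, None, None, None]
15 1 [None, [-0.83, -0.67, -1.03, 0.01, 0.78, 2.87], None, None]
15 -1 [None, [-0.83, -0.67, -1.03, 0.01, 0.78, -0.27], None, None]
30 1 [[-0.75, -0.31, -1.27, -0.3, 0.62, 2.72], [-0.75, -0.59, -0.76, 0.49, 0.62, 2.72], [-0.52, -0.17, -1.15, -0.4, 0.43, 2.87], None]
30 -1 [[-0.75, -0.31, -1.27, -0.3, 0.62, -0.43], [-0.75, -0.59, -0.76, 0.49, 0.62, -0.43], [-0.52, -0.17, -1.15, -0.4, 0.43, -0.27], None]
45 1 [[-0.65, -0.32, -1.03, 0.19, 0.43, 2.66], [-0.65, -0.45, -0.51, 0.83, 0.43, 2.66], [-0.46, -0.18, -0.9, 0.12, 0.31, 2.82], [0.84, -0.53, -1.14, 0.23, -0.3, -2.83]]
45 -1 [[-0.65, -0.32, -1.03, 0.19, 0.43, -0.48], [-0.65, -0.45, -0.51, 0.83, 0.43, -0.48], [-0.46, -0.18, -0.9, 0.12, 0.31, -0.33], [0.84, -0.53, -1.14, 0.23, -0.3, 0.31]]
```

```bash
python3 - <<'E'
from h import *
bar=np.array([.4735,-.197,.103])
q,z=rot(30,-1,-1); n=np.array([z[0]*0+.5,0,.866])
def T(off,s,b=bar): return (b-off*n+s*z)
for nm,p in(('pre',T(.036,-.06)),('in',T(.036,.025)),('top',T(.018,.025)+[0,0,.24])):
    j=manip.ik(p.tolist(),q.tolist()); print(nm,p.round(3),None if j is None else np.round(j,2))
p=manip.read_position(); manip.move_linear([p[0],p[1],.33],speed=.2)
manip.close(30)
manip.move_ptp([.33,-.05,.33],rot(45,-20,-1)[0].tolist())
print(manip.read_clock(),manip.read_joints())
manip.move_ptp(T(.036,-.06).tolist(),q.tolist())
print(manip.read_clock(),manip.read_joints(),manip.read_wrist_force(),manip.read_position())
snap('scene','s1'); snap('wrist','w1')
E
```

```text
pre [ 0.404 -0.196  0.102] [-1.02 -0.55 -1.23  0.14  0.82 -0.66]
in [ 0.477 -0.197  0.059] None
top [ 0.486 -0.197  0.315] [-0.76 -0.59 -0.8   0.46  0.63 -0.43]
3.7667 [ 0.26142634 -0.8486141  -0.61257693  1.12025214 -0.41662763  0.45882966]
5.25 [-1.01470338 -0.54925841 -1.22847074  0.1374824   0.8151659  -0.65967389] [ 0.08210192 -0.12366036  0.49815174] [ 0.40408411 -0.19610976  0.10252329]
```

```bash
python3 - <<'E'
from h import *
bar=np.array([.4735,-.197,.103])
for th in(34,38,42):
    q,z=rot(th,-1,-1); t=np.radians(th); n=np.array([np.sin(t),0,np.cos(t)])
    p=bar-.034*n+.02*z; j=manip.ik(p.tolist(),q.tolist()); print(th,p.round(3),None if j is None else np.round(j,2))
E
```

```text
34 [ 0.471 -0.197  0.064] [-0.77 -0.35 -1.22 -0.12  0.6  -0.48]
38 [ 0.468 -0.197  0.064] [-0.75 -0.37 -1.16  0.02  0.55 -0.5 ]
42 [ 0.466 -0.197  0.064] [-0.72 -0.37 -1.1   0.14  0.5  -0.51]
```

View pics/w1.png

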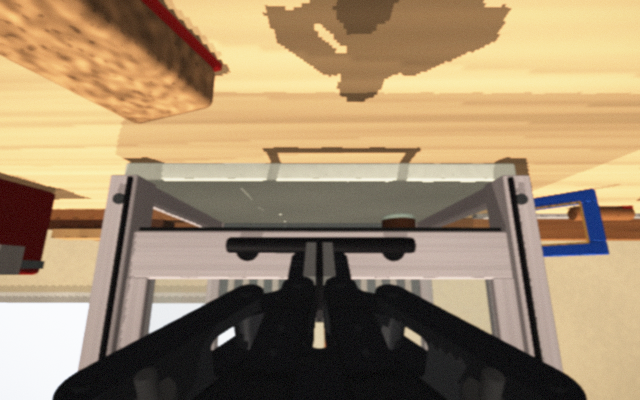

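View pics/s1.png

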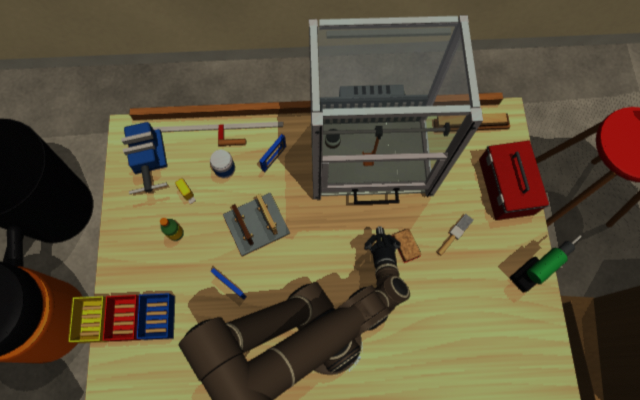

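```bash
python3 - <<'E'
from h import *
bar=np.array([.4735,-.197,.103])
q,z=rot(34,-1,-1); t=np.radians(34); n=np.array([np.sin(t),0,np.cos(t)])
p=bar-.034*n+.02*z
print(manip.move_linear(p.tolist(),q.tolist(),speed=.1,stop_force=12), manip.read_position(),manip.read_wrist_force())
p2=p.copy(); p2[2]+=.03
print(manip.move_linear(p2.tolist(),speed=.04,stop_force=20), manip.read_position(),manip.read_wrist_force())
snap('scene','s2'); snap('wrist','w2'); print(manip.read_clock())
E
```

```text
False [ 0.47085017 -0.19707818  0.06358657] [ 1.08178406  0.22975189 -0.34198966]
False [ 0.47094324 -0.19715697  0.09335634] [ 0.1441507  -0.56908812 -0.4474692 ]
7.275
```

View pics/w2.png

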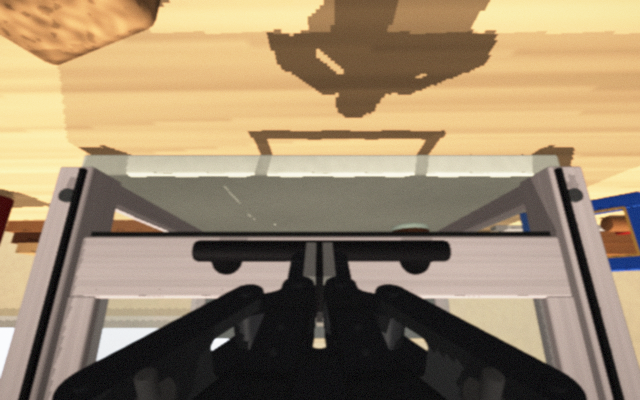

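```bash
python3 - <<'E'
from h import *
p=np.array(manip.read_position())
for k in range(6):
    p[2]+=.01
    s=manip.move_linear(p.tolist(),speed=.04,stop_force=15); print(s,manip.read_position(),manip.read_wrist_force().round(2))
    if s: break
snap('scene','s3'); snap('wrist','w3')
im=np.load('pics/s3.npz');P=pts(im);x,y,z=P[...,0],P[...,1],P[...,2]
m=(im['z_map']>0)&(z>.3)&(z<.6)&(x>.525)&(x<.545)&(y<-.05)&(y>-.38)&(np.arange(400)[:,None]>120); print(np.histogram(z[m],bins=np.arange(.3,.6,.02)))
E
```

```text
False [ 0.47112864 -0.19734053  0.10382087] [ 0.52  1.41 -0.29]
False [ 0.47106984 -0.19730647  0.11369927] [ 0.05 -0.7   0.82]
False [ 0.47106338 -0.19728123  0.12367978] [-0.75  0.25  0.16]
False [ 0.47106264 -0.19726477  0.13369744] [-0.43  0.39 -0.89]
False [ 0.47105316 -0.19725528  0.14366735] [0.01 0.04 0.31]
False [ 0.47105164 -0.19727296  0.15367453] [-0.14  0.32 -0.2 ]
(array([238, 231, 114, 198, 463,   0,   0,   0,   0,   0,   0,   0,   0,
         0]), array([0.3 , 0.32, 0.34, 0.36, 0.38, 0.4 , 0.42, 0.44, 0.46, 0.48, 0.5 ,
       0.52, 0.54, 0.56, 0.58]))
```

View pics/s3.png

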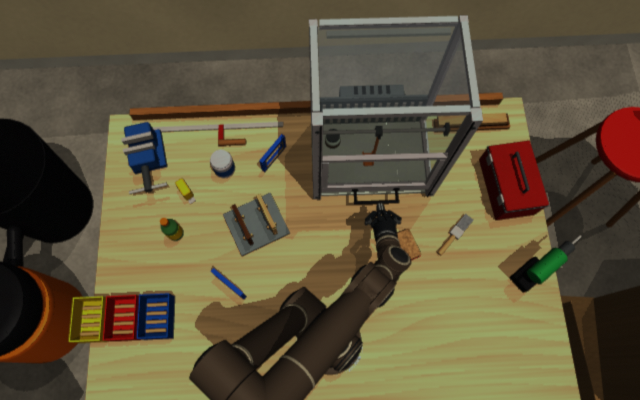

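View pics/w3.png

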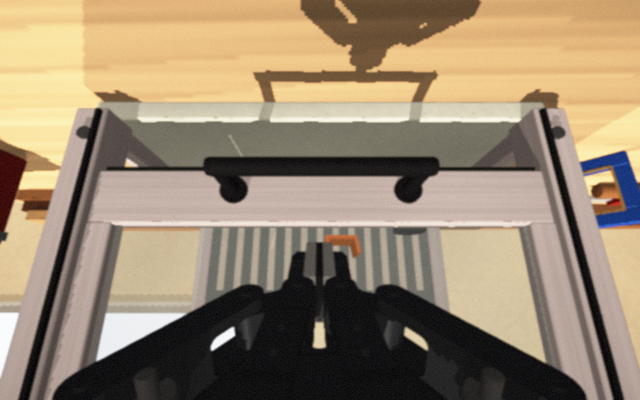

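```bash
python3 - <<'E'
from h import *
for f,(r0,r1,c0,c1) in(('w3',(155,176,225,420)),('w1',(236,252,235,285)),('w2',(240,262,205,280))):
    im=np.load(f'pics/{f}.npz');P=pts(im)
    s=np.s_[r0:r1,c0:c1];q=P[s][(im['z_map'][s]>0)&(im['color'][s].sum(-1)<110)]
    print(f,len(q),np.median(q,0).round(4),np.percentile(q,5,axis=0).round(4),np.percentile(q,95,axis=0).round(4))
im=np.load('pics/w3.npz');P=pts(im)
for u,v in((240,165),(320,165),(400,165),(320,190),(320,200),(345,240),(330,240),(356,250),(320,120),(320,248)): print(u,v,P[v,u].round(4),im['color'][v,u])
# TCP projections
for f,p in(('s3',manip.read_position()),):
  im=np.load(f'pics/{f}.npz');c=np.linalg.inv(im['T'])@np.r_[p,1];print(im['camera_matrix']@c[:3]/c[2])
for r in range(196,210): 
    print(r,im['color'][r,370].sum(),pts(im)[r,365].round(4),pts(im)[r,370].round(4))
E
```

```text
w3 3331 [ 0.4707 -0.1939  0.1067] [ 0.4686 -0.2554  0.1008] [ 0.4749 -0.1324  0.1105]
w1 521 [ 0.4695 -0.2474  0.103 ] [ 0.4678 -0.2665  0.0985] [ 0.4716 -0.2279  0.1096]
w2 1321 [ 0.4696 -0.2457  0.1045] [ 0.4679 -0.266   0.0991] [ 0.4728 -0.2237  0.11  ]
240 165 [ 0.4698 -0.2509  0.1056] [33 24 28]
320 165 [ 0.4696 -0.1953  0.1061] [23 18 19]
400 165 [ 0.4707 -0.1399  0.1061] [28 27 26]
320 190 [ 0.5263 -0.196   0.1039] [197 177 169]
320 200 [ 0.5279 -0.1961  0.1126] [194 174 167]
345 240 [ 0.5327 -0.1749  0.1471] [146  84  50]
330 240 [ 0.5331 -0.1876  0.1469] [150  83  46]
356 250 [ 0.5336 -0.1657  0.1555] [149  85  47]
320 120 [ 0.5432 -0.1961  0.0221] [246 243 230]
320 248 [ 0.4271 -0.1948  0.1701] [18 16 17]
[377.81256191 199.27636537   1.        ]
196 351 [ 5.379e-01 -1.708e-01 -3.000e-04] [ 0.5361 -0.1898  0.0023]
197 354 [ 0.5326 -0.17    0.0033] [ 0.5379 -0.1917 -0.015 ]
198 357 [ 0.5278 -0.1694  0.0056] [ 0.528  -0.1891  0.0022]
199 347 [ 0.5227 -0.1688  0.0086] [ 0.5241 -0.1889  0.0018]
200 259 [ 0.5208 -0.1692  0.0021] [ 0.5217 -0.1892 -0.0034]
201 82 [ 0.479  -0.1555  0.1157] [ 0.4812 -0.1748  0.1066]
202 42 [ 0.4775 -0.156   0.1088] [ 0.4757 -0.1738  0.1114]
203 47 [ 0.4735 -0.1557  0.1092] [ 0.4689 -0.1724  0.1205]
204 119 [ 0.4722 -0.1563  0.1015] [ 0.4695 -0.1738  0.107 ]
205 241 [ 0.5008 -0.1677  0.0014] [ 0.5014 -0.1875 -0.0035]
206 329 [ 0.4966 -0.1673  0.0018] [ 0.4947 -0.1861  0.0049]
207 344 [ 0.4904 -0.1662  0.0084] [ 0.4913 -0.1861  0.0029]
208 345 [ 0.486  -0.1658  0.0097] [ 0.4883 -0.1862 -0.0005]
209 339 [ 0.4867 -0.1672 -0.0051] [ 0.4853 -0.1863 -0.0037]
```

```bash
python3 - <<'E'
from h import *
print(manip.read_width())
im=np.load('pics/w3.npz');P=pts(im);p=np.array(manip.read_position())
c=np.linalg.inv(im['T'])@np.r_[p,1];print((im['camera_matrix']@c[:3]/c[2]).round(1), manip.read_tool_rot(), p)
Rm=R.from_quat(manip.read_tool_rot()).as_matrix()
for v in range(236,300,6):
    print(v,[((P[v,u]-p)@Rm).round(3).tolist() for u in(300,312,330,345)])
E
python3 -c "
import cv2;a=cv2.imread('pics/w3.png')[210:400,220:420];cv2.imwrite('pics/c4.png',cv2.resize(a,None,fx=3,fy=3))"
```

```text
-0.000290453151690283
[317.4 232.1   1. ] [ 0.00770444  0.88292911 -0.00410174  0.46942519] [ 0.47084305 -0.19704839  0.15304216]
236 [[-0.027, -0.015, 0.056], [-0.027, -0.005, 0.057], [-0.027, 0.011, 0.058], [-0.027, 0.023, 0.057]]
242 [[-0.031, -0.015, 0.053], [0.01, -0.003, -0.039], [0.01, 0.007, -0.039], [-0.031, 0.023, 0.054]]
248 [[-0.036, -0.015, 0.052], [0.01, -0.002, -0.046], [0.01, 0.006, -0.046], [-0.035, 0.023, 0.05]]
254 [[0.006, -0.008, -0.044], [0.01, -0.002, -0.052], [0.01, 0.006, -0.052], [-0.04, 0.023, 0.048]]
260 [[0.007, -0.008, -0.052], [0.01, -0.002, -0.058], [0.01, 0.006, -0.058], [0.006, 0.013, -0.05]]
266 [[0.006, -0.008, -0.057], [0.011, -0.002, -0.064], [0.01, 0.006, -0.064], [0.007, 0.013, -0.057]]
272 [[0.006, -0.007, -0.062], [0.01, -0.002, -0.069], [0.011, 0.005, -0.07], [0.007, 0.012, -0.062]]
278 [[0.014, -0.006, -0.079], [0.01, -0.002, -0.072], [0.012, 0.005, -0.076], [0.011, 0.011, -0.075]]
284 [[0.013, -0.006, -0.082], [0.011, -0.002, -0.078], [0.011, 0.005, -0.079], [0.013, 0.011, -0.081]]
290 [[0.012, -0.006, -0.084], [0.012, -0.002, -0.084], [0.012, 0.005, -0.084], [0.012, 0.01, -0.084]]
296 [[0.012, -0.006, -0.088], [0.009, -0.002, -0.084], [0.012, 0.005, -0.088], [0.011, 0.01, -0.087]]
```

View pics/c4.png

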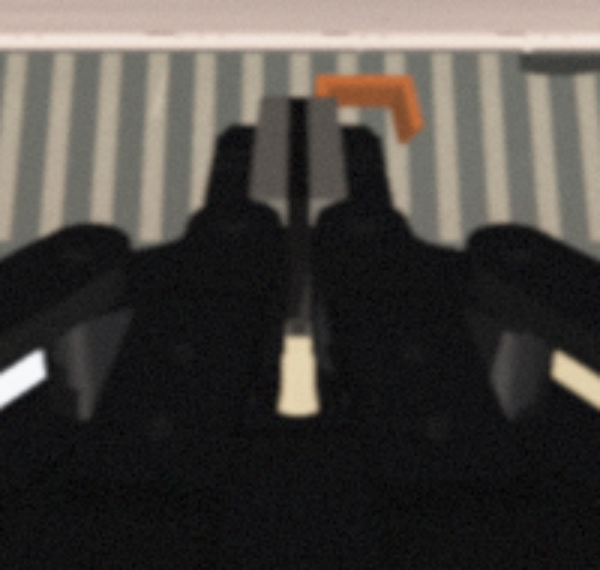

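```bash
python3 - <<'E'
from h import *
im=np.load('pics/wrist0.npz');P=pts(im)
p=np.array([.142,.505,.197]);Rm=R.from_quat([1.36472399e-01,9.90643678e-01,-6.17435116e-04,-7.89524761e-05]).as_matrix()
c=np.linalg.inv(im['T'])@np.r_[p,1];print((im['camera_matrix']@c[:3]/c[2]).round(1))
L=(P-p)@Rm
for v in range(252,330,6): print(v,[L[v,u].round(3).tolist() for u in(215,225,412,425,440)])
for f in('w1','w2','w3'):
    im=np.load(f'pics/{f}.npz'); print(f)
    Tm=im['T']; 
print(np.linalg.inv(np.r_[np.c_[Rm,p],[[0,0,0,1]]])@np.load('pics/wrist0.npz')['T'])
p=np.array(manip.read_position());Rm=R.from_quat(manip.read_tool_rot()).as_matrix()
print((np.linalg.inv(np.r_[np.c_[Rm,p],[[0,0,0,1]]])@im['T']).round(3))
E
```

```text
[317.4 234.4   1. ]
252 [[-0.098, -0.136, 0.176], [-0.102, -0.125, 0.184], [-0.108, 0.131, 0.196], [-0.109, 0.15, 0.198], [-0.108, 0.17, 0.196]]
258 [[0.011, -0.047, -0.055], [0.011, -0.042, -0.055], [0.011, 0.044, -0.055], [0.012, 0.049, -0.056], [-0.117, 0.171, 0.196]]
264 [[0.012, -0.044, -0.062], [0.009, -0.042, -0.057], [0.009, 0.043, -0.056], [0.012, 0.047, -0.061], [-0.126, 0.172, 0.195]]
270 [[0.011, -0.043, -0.066], [0.006, -0.042, -0.057], [0.006, 0.043, -0.057], [0.012, 0.045, -0.067], [0.008, 0.055, -0.06]]
276 [[0.01, -0.042, -0.069], [0.004, -0.042, -0.058], [0.004, 0.043, -0.058], [0.012, 0.044, -0.072], [0.012, 0.049, -0.073]]
282 [[0.008, -0.042, -0.071], [0.001, -0.042, -0.059], [0.001, 0.043, -0.059], [0.01, 0.043, -0.073], [0.013, 0.047, -0.077]]
288 [[0.005, -0.042, -0.07], [-0.001, -0.042, -0.06], [-0.002, 0.044, -0.059], [0.007, 0.044, -0.073], [0.012, 0.046, -0.08]]
294 [[0.004, -0.042, -0.072], [-0.004, -0.042, -0.061], [-0.004, 0.043, -0.06], [0.006, 0.043, -0.075], [0.012, 0.045, -0.084]]
300 [[0.001, -0.042, -0.072], [-0.006, -0.042, -0.062], [-0.007, 0.04
[... 272 characters left out ...]
1, 0.043, -0.077], [0.005, 0.045, -0.085]]
318 [[-0.006, -0.042, -0.075], [-0.217, -0.14, 0.196], [-0.216, 0.141, 0.196], [-0.004, 0.043, -0.078], [0.013, 0.039, -0.099]]
324 [[-0.008, -0.042, -0.076], [-0.225, -0.139, 0.193], [-0.227, 0.142, 0.196], [0.018, 0.03, -0.108], [0.018, 0.035, -0.108]]
w1
w2
w3
[[ 5.19616828e-04 -9.58313198e-01 -2.85719344e-01  7.37191136e-02]
 [ 9.99999731e-01  3.50224232e-04  6.43961245e-04  8.63696325e-04]
 [-5.17050722e-04 -2.85719602e-01  9.58313123e-01 -1.77030246e-01]
 [ 0.00000000e+00  0.00000000e+00  0.00000000e+00  1.00000000e+00]]
[[-0.    -0.958 -0.286  0.072]
 [ 1.    -0.001  0.001  0.001]
 [-0.001 -0.286  0.958 -0.177]
 [ 0.     0.     0.     1.   ]]
```

```bash
python3 - <<'E'
from h import *
p=np.array(manip.read_position());Rm=R.from_quat(manip.read_tool_rot()).as_matrix()
for f in ('s3',):
    im=np.load(f'pics/{f}.npz');L=(pts(im)-p)@Rm
    m=(abs(L[...,0])<.03)&(abs(L[...,1])<.02)&(L[...,2]>-.12)&(L[...,2]<.03)&(im['z_map']>0)
    q=L[m]; print(len(q)); print(q[np.argsort(-q[:,2])][:25].round(3).tolist())
E
```

```text
137
[[0.03, -0.006, 0.029], [0.027, -0.002, 0.025], [0.026, -0.016, 0.024], [0.029, 0.002, 0.022], [0.03, -0.004, 0.017], [-0.013, -0.006, -0.039], [-0.005, -0.013, -0.041], [0.003, 0.011, -0.041], [-0.012, 0.005, -0.043], [-0.013, 0.002, -0.044], [-0.008, 0.002, -0.044], [-0.004, 0.008, -0.044], [0.004, 0.012, -0.045], [-0.01, 0.009, -0.045], [-0.01, -0.005, -0.047], [-0.011, 0.006, -0.047], [-0.015, -0.001, -0.047], [-0.015, -0.004, -0.047], [-0.006, -0.012, -0.047], [-0.011, -0.001, -0.047], [-0.012, -0.008, -0.048], [-0.01, 0.006, -0.051], [-0.01, 0.003, -0.051], [-0.009, -0.015, -0.052], [0.002, 0.013, -0.053]]
```

The bar is where I measured it. Both the wrist and scene cameras show the real fingertips about 38 mm short of the reported TCP, which explains why the fingers missed the bar. From here I'll correct for that offset.

```bash
cat >> h.py <<'E'
D=.038
def cmd(tip,th,yaw,fl=-1):
    q,z=rot(th,yaw,fl); return (np.array(tip)+D*z).tolist(), q.tolist()
def cmdg(g,th,yaw,fl=-1,s=.019):
    q,z=rot(th,yaw,fl); return (np.array(g)+(D+s)*z).tolist(), q.tolist()
def tip():
    return np.array(manip.read_position())-D*R.from_quat(manip.read_tool_rot()).as_matrix()[:,2]
E
python3 - <<'E'
from h import *
bar=np.array([.4745,-.197,.104])
for th in(25,30,35,40,45):
    t=np.radians(th);n=np.array([np.sin(t),0,np.cos(t)]);z=rot(th,-1)[1]
    out=[]
    for P in (cmd(bar-.034*n+.022*z,th,-1),cmd(bar-.018*n+.022*z+[0,0,.24],th,-1),cmdg((.5725,-.18,.1),th,-1),cmdg((.5725,-.13,.13),th,-1),cmdg((.3654,.2698,.08),th,23.5)):
        j=manip.ik(*P); out.append(None if j is None else np.round(j,2).tolist())
    print(th,out)
for th in(60,70): print(th,[manip.ik(*cmd(bar+[0,0,h],th,-1)) is not None for h in(-.06,0,.1,.25,.28)])
E
```

```text
25 [None, [-0.71, -0.56, -0.9, 0.21, 0.62, -0.34], [-0.49, -0.0, -1.2, -0.71, 0.43, -0.22], [-0.37, -0.13, -1.2, -0.61, 0.32, -0.15], None]
30 [None, [-0.69, -0.54, -0.82, 0.36, 0.57, -0.38], [-0.48, -0.06, -1.13, -0.5, 0.4, -0.25], [-0.36, -0.17, -1.13, -0.41, 0.29, -0.18], None]
35 [[-0.69, -0.24, -1.22, -0.25, 0.53, -0.43], [-0.67, -0.51, -0.74, 0.49, 0.52, -0.41], [-0.47, -0.09, -1.05, -0.3, 0.36, -0.27], [-0.35, -0.19, -1.05, -0.22, 0.27, -0.19], None]
40 [[-0.67, -0.26, -1.14, -0.07, 0.48, -0.45], [-0.65, -0.47, -0.66, 0.61, 0.47, -0.44], [-0.45, -0.1, -0.98, -0.13, 0.33, -0.29], [-0.33, -0.19, -0.98, -0.06, 0.24, -0.21], [0.82, -0.44, -1.24, -0.06, -0.31, 0.27]]
45 [[-0.64, -0.26, -1.07, 0.08, 0.43, -0.47], [-0.62, -0.42, -0.58, 0.73, 0.41, -0.45], [-0.44, -0.1, -0.9, 0.02, 0.29, -0.3], [-0.32, -0.18, -0.9, 0.09, 0.21, -0.22], [0.8, -0.42, -1.16, 0.08, -0.27, 0.28]]
60 [True, True, True, True, True]
70 [True, True, True, True, True]
```

```bash
python3 - <<'E'
from h import *
bar=np.array([.4745,-.196,.104]);th=38
t=np.radians(th);n=np.array([np.sin(t),0,np.cos(t)]);z=rot(th,-1)[1]
A=cmd(bar-.036*n-.05*z,th,-1); B=cmd(bar-.034*n+.03*z,th,-1)
print(manip.ik(*B))
manip.move_linear(*A,speed=.15); 
print(manip.move_linear(*B,speed=.1,stop_force=12),tip(),manip.read_wrist_force().round(2))
p=np.array(manip.read_position());p[2]+=.035
print(manip.move_linear(p.tolist(),speed=.05,stop_force=20),tip(),manip.read_wrist_force().round(2))
snap('scene','s4');snap('wrist','w4');print(manip.read_clock())
im=np.load('pics/w4.npz');P=pts(im);s=np.s_[150:300,200:290];q=P[s];m=(im['z_map'][s]>0)&(q[...,0]>.45)&(q[...,0]<.485)&(q[...,2]>.08);print(np.median(q[m],0),m.sum())
E
```

```text
[-0.6604325  -0.23011665 -1.17512439 -0.17163948  0.49209958 -0.4321652 ]
False [ 0.47725355 -0.19644615  0.05912843] [-0.57 -0.79  0.47]
False [ 0.47693973 -0.19635557  0.09379432] [-4.43  0.09 -1.66]
12.3167
[ 0.4712163  -0.24781596  0.11148634] 155
```

View pics/w4.png

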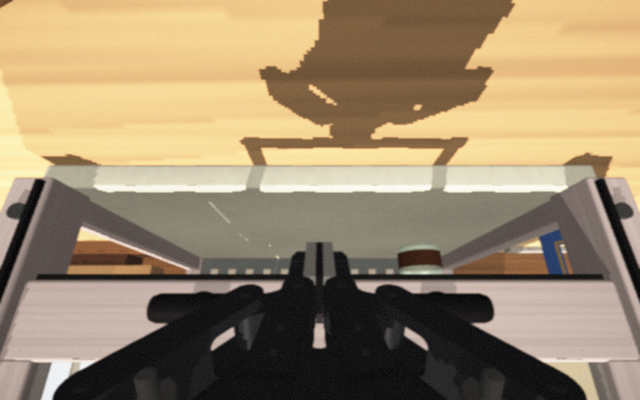

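```bash
python3 - <<'E'
from h import *
p=np.array(manip.read_position());z0=p[2]
for dz,v in((.10,.08),(.19,.08),(.23,.04),(.26,.03)):
    t=p.copy();t[2]=z0+dz
    s=manip.move_linear(t.tolist(),speed=v,stop_force=22);print(s,tip(),manip.read_wrist_force().round(2))
    if s: break
snap('scene','s5');snap('wrist','w5');print(manip.read_clock())
E
```

```text
False [ 0.47700738 -0.19624249  0.19422459] [-5.94 -0.31 -2.35]
False [ 0.47693998 -0.19619264  0.28497485] [-8.48  0.92 -2.18]
True [ 0.47440389 -0.19560043  0.31589247] [-0.54  0.12  0.43]
16.0667
```

View pics/w5.png

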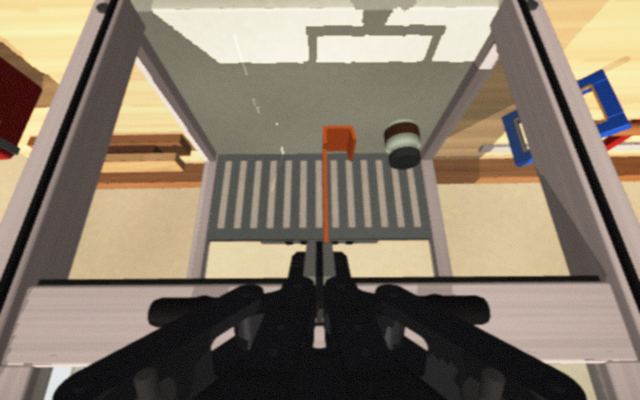

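View pics/s5.png

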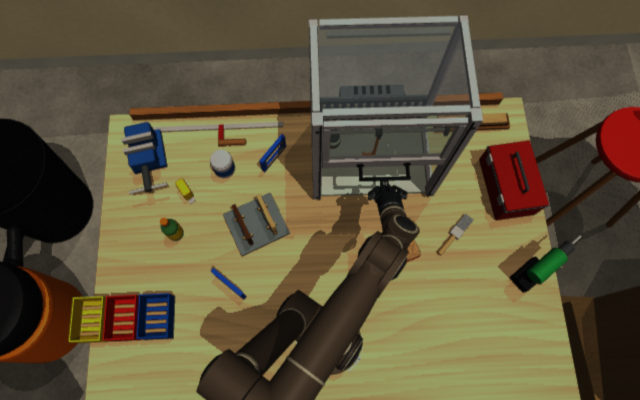

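```bash
python3 - <<'E'
from h import *
im=np.load('pics/w5.npz');P=pts(im);c=im['color'].astype(int)
o=(c[...,0]>c[...,1]*1.5)&(c[...,0]>c[...,2]*1.8)&(P[...,0]>.55)&(P[...,0]<.7)&(P[...,2]>.1)&(P[...,2]<.36)&(im['z_map']>0)
q=P[o];print(len(q),q.min(0),q.max(0)); print('cam',im['T'][:3,3])
for zz in np.arange(.11,.36,.01):
    k=q[(q[:,2]>zz)&(q[:,2]<zz+.01)]
    if len(k): print(zz.round(2),len(k),k.min(0).round(4),k.max(0).round(4),k.mean(0).round(4))
s=np.s_[290:330,150:220];b=P[s];m=(b[...,0]>.45)&(b[...,0]<.49);print('bar',b[m].mean(0),b[m].max(0),b[m].min(0))
cv2.imwrite('pics/c5.png',cv2.resize(im['color'][100:260,280:430,::-1],None,fx=4,fy=3.7))
# sash bottom frame z / top pane edges; back post/floor jar
E
```

```text
3213 [ 0.5793844  -0.64370343  0.10003007] [0.69961915 0.02400745 0.26512901]
cam [ 0.32016803 -0.191548    0.34562039]
0.11 86 [ 0.6361 -0.4196  0.1101] [ 0.6828 -0.4172  0.1196] [ 0.6558 -0.4183  0.1153]
0.12 277 [ 0.6094 -0.6437  0.12  ] [ 0.6702 -0.1563  0.13  ] [ 0.6408 -0.4145  0.1267]
0.13 710 [ 0.6074 -0.6385  0.13  ] [0.6897 0.0208 0.14  ] [ 0.6315 -0.2188  0.1321]
0.14 317 [ 0.5922 -0.4199  0.14  ] [0.6989 0.0212 0.15  ] [ 0.6282 -0.2947  0.1451]
0.15 301 [ 0.5801 -0.4198  0.15  ] [0.6993 0.0224 0.1599] [ 0.6284 -0.3693  0.1548]
0.16 260 [ 0.5814 -0.4195  0.16  ] [0.6996 0.0221 0.17  ] [ 0.6359 -0.3676  0.1648]
0.17 207 [ 0.5807 -0.4197  0.1701] [0.6786 0.0237 0.18  ] [ 0.6385 -0.345   0.175 ]
0.18 204 [ 0.6043 -0.4198  0.18  ] [0.6578 0.0232 0.19  ] [ 0.6294 -0.3438  0.1851]
0.19 220 [ 0.5877 -0.419   0.1903] [0.6369 0.0237 0.2   ] [ 0.6113 -0.3215  0.1951]
0.2 216 [ 0.58   -0.4189  0.2001] [0.6243 0.024  0.2099] [ 0.5991 -0.3338  0.2047]
0.21 88 [ 0.5794 -0.4182  0.2101] [0.6256 0.0229 0.2197] [ 0.6002 -0.3246  0.2137]
0.22 32 [ 0.6221 -0.1922  0.2206] [ 0.625  -0.1888  0.23  ] [ 0.6235 -0.1905  0.2249]
0.23 25 [ 0.6227 -0.1924  0.23  ] [ 0.6269 -0.189   0.2393] [ 0.6236 -0.1902  0.2351]
0.24 30 [ 0.6228 -0.1926  0.2401] [ 0.6402 -0.1891  0.2496] [ 0.625  -0.1905  0.2449]
0.25 31 [ 0.6224 -0.1916  0.2502] [ 0.6249 -0.1883  0.2597] [ 0.6234 -0.1901  0.2553]
0.26 20 [ 0.6214 -0.1916  0.2607] [ 0.6246 -0.1884  0.2651] [ 0.6234 -0.19    0.2629]
bar [ 0.46970555 -0.26487712  0.33829946] [ 0.47609077 -0.24670975  0.34627315] [ 0.46611167 -0.27724123  0.33262577]
```

View pics/c5.png

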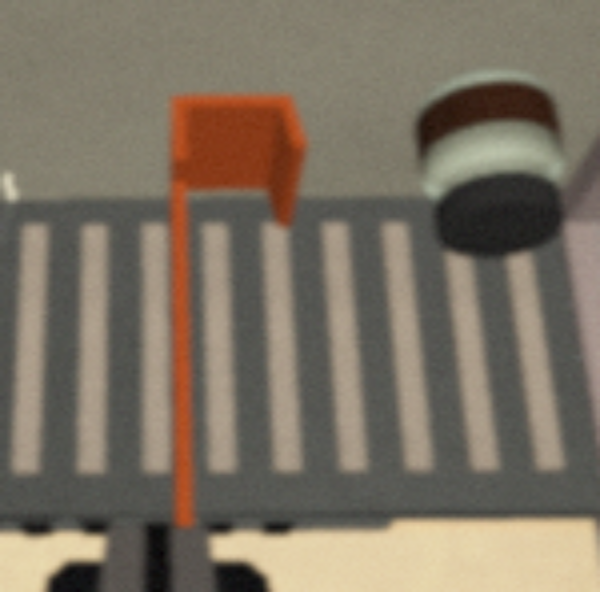

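```bash
python3 - <<'E'
from h import *
im=np.load('pics/w5.npz');P=pts(im);c=im['color'].astype(int)
o=(c[...,0]>c[...,1]*1.5)&(c[...,0]>c[...,2]*1.8)&(P[...,0]>.55)&(P[...,0]<.7)&(abs(P[...,1]+.175)<.035)&(P[...,2]>.1)&(im['z_map']>0)
q=P[o]
for a,b in((.12,.127),(.127,.134),(.134,.138),(.138,.142),(.142,.15),(.15,.17),(.17,.2)):
    k=q[(q[:,2]>a)&(q[:,2]<b)]
    if len(k): print(a,len(k),np.percentile(k,[1,99],axis=0).round(4).tolist(),np.median(k,0).round(4))
k=q[(q[:,2]>.127)&(q[:,2]<.134)];print(cv2.minAreaRect(k[:,:2].astype(np.float32)*1000))
print(np.polyfit(*P[(P[...,2]>.325)&(P[...,2]<.352)&(P[...,0]>.46)&(P[...,0]<.48)&(im['z_map']>0)&(c.sum(-1)<120)&(abs(P[...,1]+.196)>.045)&(abs(P[...,1]+.196)<.09)][:,[1,0]].T,1))
m=(P[...,2]>.325)&(P[...,2]<.352)&(P[...,0]>.46)&(P[...,0]<.48)&(im['z_map']>0)&(c.sum(-1)<120); print(P[m].min(0),P[m].max(0))
E
```

```text
0.12 2 [[0.6116, -0.1776, 0.1269], [0.612, -0.167, 0.127]] [ 0.6118 -0.1723  0.1269]
0.127 600 [[0.6098, -0.1897, 0.1274], [0.6592, -0.1575, 0.1334]] [ 0.6289 -0.1736  0.1306]
0.134 46 [[0.61, -0.191, 0.134], [0.6555, -0.1554, 0.1379]] [ 0.617  -0.1591  0.1361]
0.138 42 [[0.6095, -0.191, 0.1381], [0.6559, -0.1544, 0.142]] [ 0.6142 -0.1583  0.14  ]
0.142 128 [[0.61, -0.1922, 0.1421], [0.658, -0.153, 0.1495]] [ 0.6267 -0.1563  0.1461]
0.15 62 [[0.6101, -0.1927, 0.1501], [0.6457, -0.1888, 0.1691]] [ 0.6231 -0.1902  0.1546]
0.17 79 [[0.6217, -0.1919, 0.1702], [0.6248, -0.1883, 0.1996]] [ 0.6234 -0.1904  0.1871]
((634.2897338867188, -175.28944396972656), (35.414608001708984, 51.19190216064453), 84.94599151611328)
[0.01757009 0.47404106]
[ 0.46611167 -0.27614832  0.33276832] [ 0.47707573 -0.11312196  0.3465202 ]
```

```bash
python3 - <<'E'
from h import *
im=np.load('pics/s5.npz');P=pts(im);c=im['color'].astype(int)
b=(c[...,2]>c[...,0]*1.5)&(P[...,0]<.4)&(P[...,0]>.15)&(abs(P[...,1]-.28)<.1)&(im['z_map']>0);q=P[b];print(len(q),q.min(0),q.max(0))
p=np.array(manip.read_position());p[2]-=.02;manip.move_linear(p.tolist(),speed=.08)
z=R.from_quat(manip.read_tool_rot()).as_matrix()[:,2]
manip.move_linear((p-.14*z).tolist(),speed=.2)
print(manip.read_position(),manip.read_wrist_force().round(2),manip.read_clock())
snap('scene','s6')
im=np.load('pics/s6.npz');P=pts(im);x,y,z=np.moveaxis(P,-1,0)
m=(im['z_map']>0)&(z>.28)&(z<.4)&(x>.455)&(x<.49)&(y<-.1)&(y>-.3);print('bar',m.sum(),P[m].mean(0))
th,yaw=42,23.55;u=np.array([np.cos(np.radians(yaw)),np.sin(np.radians(yaw)),0])
ctr=np.array([.4204,.2938,.068]);g=ctr-.06*u+[0,0,.011]
zt=rot(th,yaw)[1]
for s in(0,.05,.1,.12): 
    j=manip.ik(*cmdg(g-s*zt,th,yaw)); print(s,None if j is None else np.round(j,2))
E
```

```text
160 [ 0.16015953  0.2910403  -0.00705121] [0.24749712 0.37737898 0.11337417]
[ 0.39503034 -0.19458969  0.35833947] [ 0.05 -0.11 -0.34] 17.2667
bar 240 [ 0.47579097 -0.19649693  0.3441948 ]
0 [ 0.81 -0.43 -1.21 -0.01 -0.29  0.27]
0.05 [ 0.87 -0.59 -1.18  0.2  -0.34  0.32]
0.1 [ 0.96 -0.73 -1.13  0.41 -0.4   0.39]
0.12 [ 1.   -0.77 -1.11  0.49 -0.43  0.42]
```

View pics/s6.png

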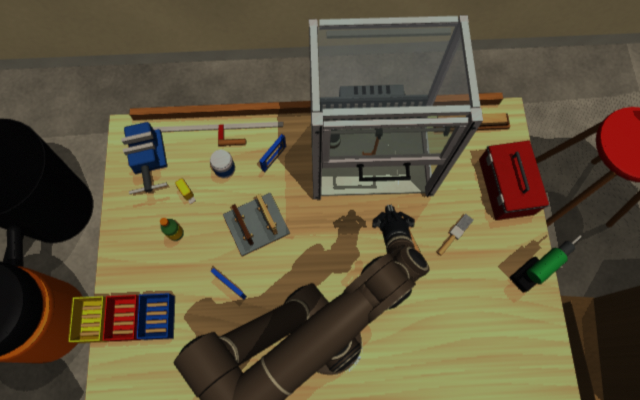

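```bash
python3 - <<'E'
from h import *
th,yaw=42,23.55;u=np.array([np.cos(np.radians(yaw)),np.sin(np.radians(yaw)),0])
g=np.array([.4204,.2938,.079])-.06*u
manip.move_ptp(*cmdg([.36,.02,.32],th,0))
manip.open_gripper()
manip.move_ptp(*cmdg(g+[0,0,.11],th,yaw))
print(manip.read_clock(),manip.read_position())
snap('scene','s7');snap('wrist','w7')
E
```

```text
20.4583 [0.40462513 0.28656763 0.1516128 ]
```

View pics/w7.png

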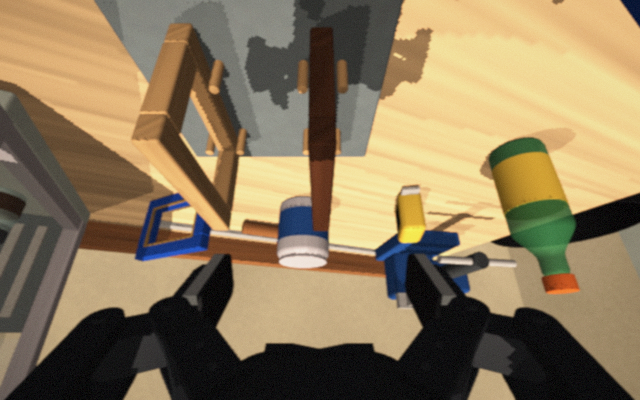

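View pics/s7.png

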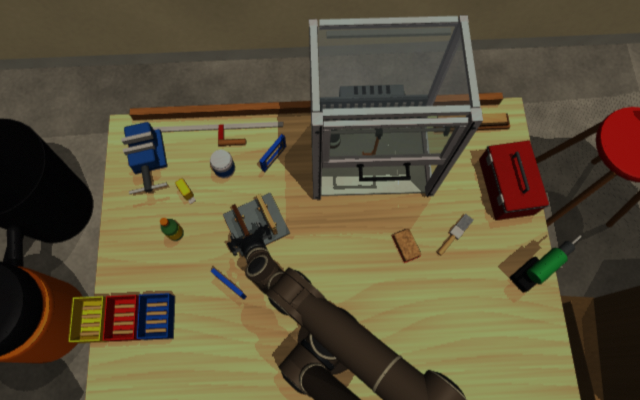

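```bash
python3 - <<'E'
from h import *
th,yaw=42,23.55;u=np.array([np.cos(np.radians(yaw)),np.sin(np.radians(yaw)),0])
g=np.array([.4204,.2938,.079])-.06*u
print(manip.move_linear(*cmdg(g,th,yaw),speed=.1,stop_force=10),manip.read_wrist_force().round(2))
manip.close(45); print('w',manip.read_width(),manip.read_wrist_force().round(2))
snap('wrist','w8')
p=np.array(manip.read_position())
print(manip.move_linear((p+[0,0,.14]).tolist(),speed=.1),manip.read_width(),manip.read_wrist_force().round(2),manip.read_clock())
snap('wrist','w9');snap('scene','s9')
E
```

```text
False [ 0.08 -0.07  1.25]
w 0.015430960291323698 [-1.4   0.74  1.16]
False 0.015574151533965484 [ 1.13 -0.83 -1.25] 24.0417
```

View pics/w8.png

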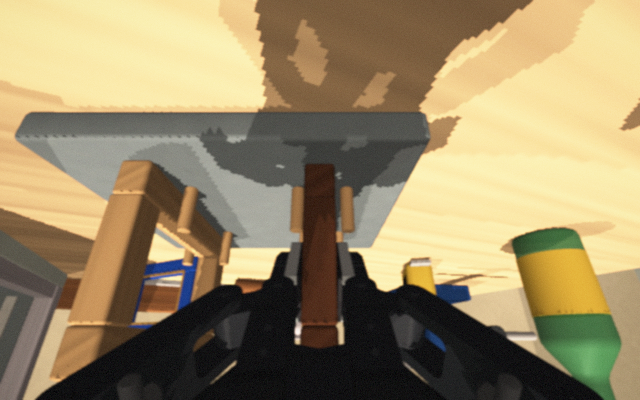

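View pics/w9.png

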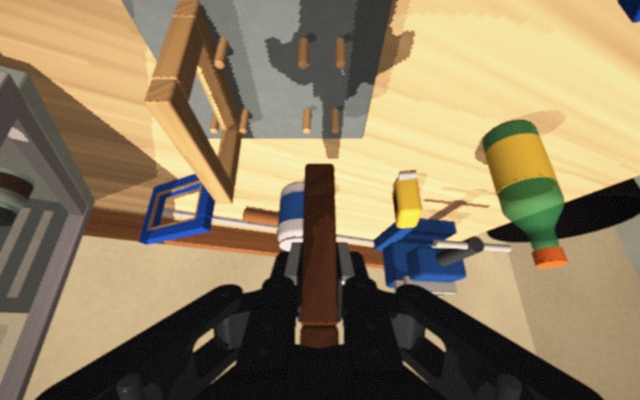

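```bash
cat >> h.py <<'E'
def nearface(fn):
    """near end face of held frame: returns bottom z, x/y of face, pitch (deg) """
    im=np.load(f'pics/{fn}.npz');P=pts(im);c=im['color'].astype(int)
    s=np.s_[150:350,300:345];q=P[s];cc=c[s];z=im['z_map'][s]
    m=(z>0)&(z<.35)&(cc[...,0]>cc[...,2]*1.6)&(cc.sum(-1)<330)&(cc.sum(-1)>60);q=q[m]
    return q
E
python3 - <<'E'
from h import *
for f in('w8','w9'):
    q=nearface(f);print(f,len(q),np.percentile(q,[1,50,99],axis=0).round(4).tolist())
    for a in np.arange(0,1,.1):
        lo,hi=np.percentile(q[:,2],[100*a,100*a+10]);k=q[(q[:,2]>=lo)&(q[:,2]<=hi)];print(k.mean(0).round(4),end=' ')
    print()
im=np.load('pics/s9.npz');P=pts(im);c=im['color'].astype(int);x,y,z=np.moveaxis(P,-1,0)
m=(im['z_map']>0)&(z>.235)&(z<.28)&(abs(x-.42)<.1)&(abs(y-.29)<.1)&(c[...,0]>c[...,2]*1.5);q=P[m];print(m.sum(),q.mean(0),cv2.minAreaRect(q[:,:2].astype(np.float32)*1000))
k=(q-q.mean(0))@[.917,.4,0];print(np.polyfit(k,q[:,2],1))
E
```

```text
w8 6542 [[0.3553, 0.2615, 0.0208], [0.3596, 0.2689, 0.0699], [0.3892, 0.2926, 0.1065]]
[0.3665 0.2729 0.0252] [0.3636 0.271  0.0358] [0.3617 0.2697 0.0459] [0.3597 0.2685 0.056 ] [0.3596 0.2686 0.0654] [0.3593 0.2686 0.0742] [0.3595 0.2684 0.0823] [0.3594 0.2686 0.0899] [0.3597 0.2687 0.097 ] [0.3581 0.268  0.1039] 
w9 6087 [[0.3548, 0.2614, 0.1605], [0.3592, 0.2684, 0.212], [0.3631, 0.2755, 0.2455]]
[0.3591 0.2684 0.1656] [0.3591 0.2686 0.1777] [0.359  0.2685 0.1889] [0.3592 0.2686 0.199 ] [0.3592 0.2683 0.2079] [0.3591 0.2683 0.2159] [0.3591 0.2683 0.2234] [0.3592 0.2684 0.2303] [0.3596 0.2684 0.2369] [0.3578 0.2676 0.2432] 
206 [0.42025183 0.29254672 0.25612829] ((409.3658447265625, 291.27886962890625), (164.9346466064453, 51.39039993286133), 8.257416725158691)
[0.00389089 0.25612829]
```

```bash
cat >> h.py <<'E'
TH=42
def fc(C,yaw):
    yr=np.radians(yaw);u=np.array([np.cos(yr),np.sin(yr),0])
    return cmdg(np.array(C)-.061*u+[0,0,.011],TH,yaw)
SEAT=np.array([.6345,-.1745,.1305])
def center():
    Rm=R.from_quat(manip.read_tool_rot()).as_matrix();z=Rm[:,2];u=np.array([z[0],z[1],0]);u/=np.linalg.norm(u)
    return np.array(manip.read_position())-(D+.019)*z+.061*u-[0,0,.011]
E
python3 - <<'E'
from h import *
for C,y in(([.38,.05,.23],5),([.42,-.135,.125],-1),([.6345,-.135,.125],-1),([.6345,-.1745,.125],-1),([.6345,-.1745,.095],-1)):
    j=manip.ik(*fc(C,y));print(C,None if j is None else np.round(j,2))
manip.move_ptp(*fc([.38,.05,.23],5)); print(manip.read_clock(),center())
print(manip.move_linear(*fc([.42,-.135,.125],-1),speed=.12)); print(manip.read_clock(),center(),manip.read_wrist_force().round(2))
snap('wrist','w10');snap('scene','s10')
E
```

```text
[0.38, 0.05, 0.23] None
[0.42, -0.135, 0.125] [-0.69 -0.68 -1.13  0.4   0.48 -0.49]
[0.6345, -0.135, 0.125] [-0.34 -0.19 -0.93  0.02  0.24 -0.22]
[0.6345, -0.1745, 0.125] [-0.43 -0.16 -0.9   0.04  0.3  -0.28]
[0.6345, -0.1745, 0.095] [-0.43 -0.11 -0.94 -0.05  0.3  -0.28]Traceback (most recent call last):
  File "<stdin>", line 4, in <module>
station.MotionError: the arm cannot take that pose within its joint ranges
```

```bash
python3 - <<'E'
from h import *
for C,y in(([.42,.06,.23],5),([.42,.1,.22],10),([.42,.06,.2],0),([.40,.06,.2],0),([.42,-.04,.2],-1)):
    j=manip.ik(*fc(C,y));print(C,None if j is None else np.round(j,2))
E
```

```text
[0.42, 0.06, 0.23] [ 0.23 -0.87 -0.96  0.64 -0.11  0.1 ]
[0.42, 0.1, 0.22] [ 0.33 -0.85 -0.98  0.6  -0.11  0.1 ]
[0.42, 0.06, 0.2] [ 0.37 -0.84 -1.02  0.59 -0.27  0.25]
[0.4, 0.06, 0.2] [ 0.41 -0.89 -1.02  0.65 -0.3   0.29]
[0.42, -0.04, 0.2] [-0.22 -0.87 -1.03  0.59  0.15 -0.14]
```

```bash
python3 - <<'E'
from h import *
manip.move_ptp(*fc([.42,.06,.23],5)); print(manip.read_clock(),center())
print(manip.move_linear(*fc([.42,-.135,.125],-1),speed=.12)); print(manip.read_clock(),center(),manip.read_wrist_force().round(2))
snap('wrist','w10');snap('scene','s10')
E
```

```text
25.0167 [0.42020874 0.060298   0.23004395]
False
27.0 [ 0.42016672 -0.13465143  0.12533486] [-0.27  0.39 -1.23]
```

View pics/w10.png

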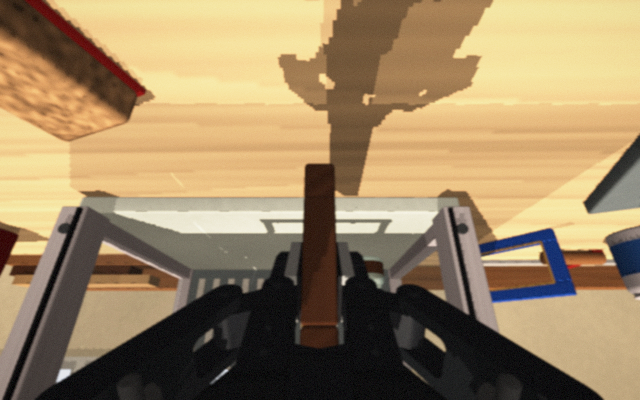

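View pics/s10.png

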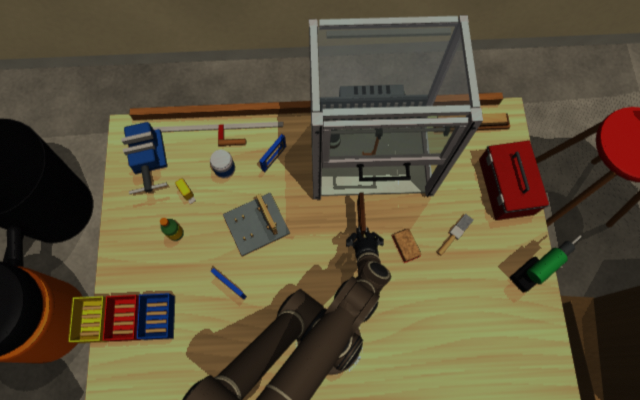

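```bash
python3 - <<'E'
from h import *
q=nearface('w10');print('face',np.percentile(q,[1,50,99],axis=0).round(4).tolist())
print(manip.move_linear(*fc([.6345,-.135,.125],-1),speed=.1,stop_force=8)); print(manip.read_clock(),center(),manip.read_wrist_force().round(2))
snap('wrist','w11');snap('scene','s11');snap('top','t11')
q=nearface('w11');print('face',np.percentile(q,[1,50,99],axis=0).round(4).tolist())
E
```

```text
face [[0.351, -0.14, 0.0003], [0.3528, -0.1319, 0.1263], [0.514, -0.1093, 0.1636]]
False
29.3917 [ 0.63417833 -0.13510037  0.1250123 ] [ 0.87 -0.53 -1.38]
face [[0.5649, -0.1404, 0.0783], [0.5668, -0.1328, 0.1296], [0.5687, -0.1253, 0.1633]]
```

View pics/w11.png

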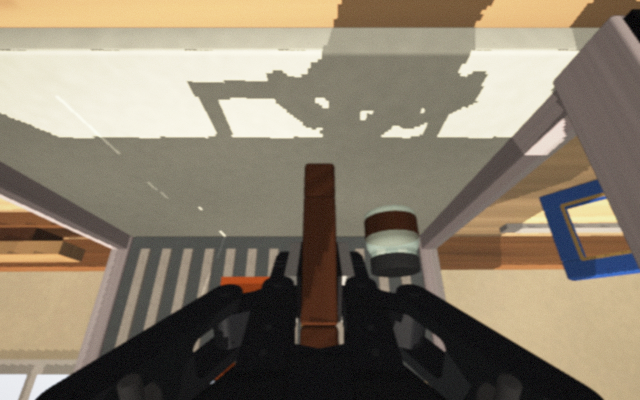

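View pics/s11.png

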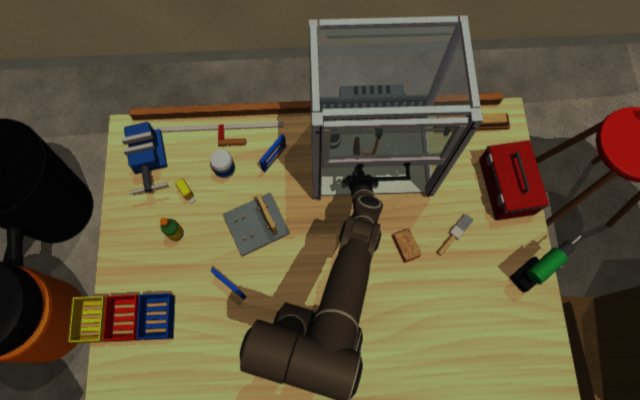

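```bash
python3 - <<'E'
from h import *
print(manip.move_linear(*fc([.633,-.1753,.125],-1),speed=.04,stop_force=5)); print(manip.read_clock(),center(),manip.read_wrist_force().round(2))
snap('wrist','w12');snap('top','t12');snap('scene','s12')
q=nearface('w12');print('face',np.percentile(q,[1,50,99],axis=0).round(4).tolist())
im=np.load('pics/w12.npz')['color'];cv2.imwrite('pics/c12.png',cv2.resize(im[180:330,200:440,::-1],None,fx=3,fy=3))
E
```

```text
False
30.7 [ 0.63295425 -0.17509043  0.1249324 ] [ 0.63  0.34 -0.81]
face [[0.5636, -0.1805, 0.0782], [0.5655, -0.1729, 0.1295], [0.5674, -0.1654, 0.1632]]
```

View pics/c12.png

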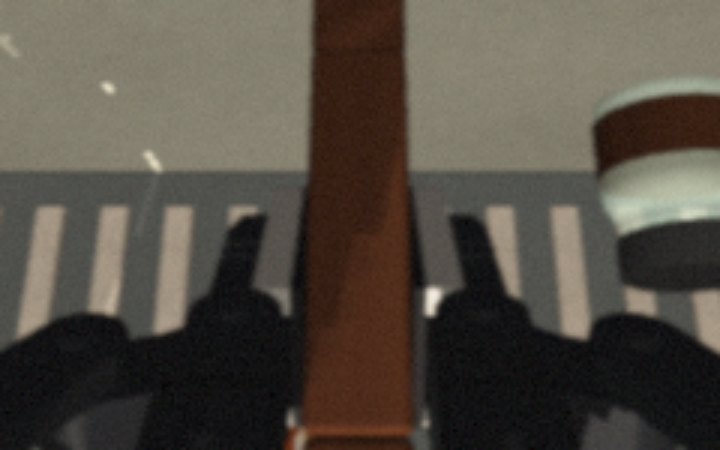

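```bash
python3 - <<'E'
from h import *
c=center()
s=manip.move_linear(*fc([.633,-.1753,.104],-1),speed=.03,stop_force=5); print(s,center(),manip.read_wrist_force().round(2))
if not s:
    s=manip.move_linear(*fc([.633,-.1753,.090],-1),speed=.01,stop_force=7); print(s,center(),manip.read_wrist_force().round(2))
    for _ in range(4):
        manip.sleep(.1); print(manip.read_wrist_force().round(2),center().round(4))
print(manip.read_clock()); snap('wrist','w13');snap('top','t13');snap('scene','s13')
q=nearface('w13');print('face',np.percentile(q,[1,50,99],axis=0).round(4).tolist())
E
```

```text
False [ 0.6331203  -0.17534849  0.1041462 ] [ 0.16 -0.32 -1.02]
True [ 0.63367165 -0.17543291  0.09999637] [0.47 0.64 3.42]
[1.6  0.08 4.39] [ 0.6337 -0.1755  0.1   ]
[ 1.63 -0.25  5.64] [ 0.6337 -0.1754  0.1001]
[ 3.11 -1.83  6.1 ] [ 0.6337 -0.1754  0.1   ]
[ 2.06 -1.    5.06] [ 0.6337 -0.1754  0.1   ]
32.7917
face [[0.5601, -0.1809, 0.0536], [0.5663, -0.1732, 0.1057], [0.611, -0.163, 0.1382]]
```

View pics/w13.png

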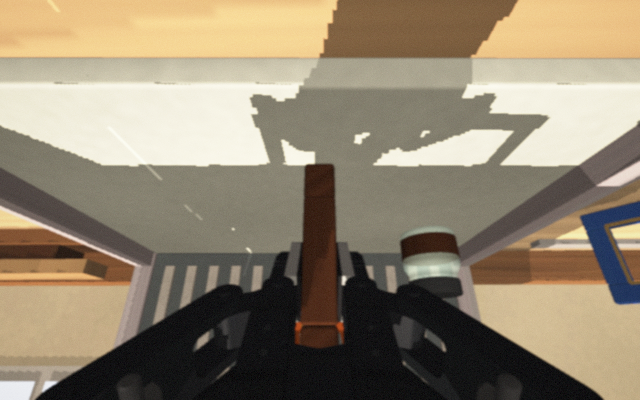

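View pics/t13.png

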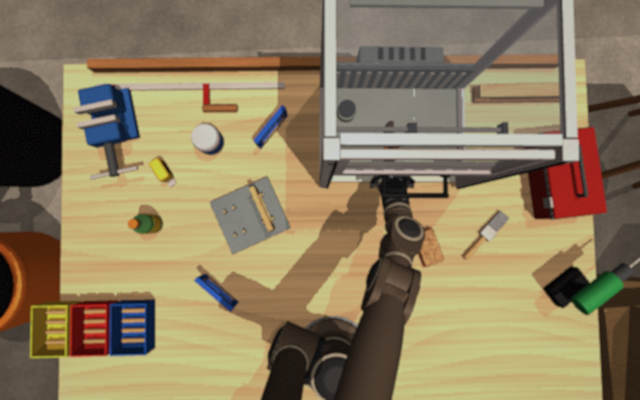

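```bash
python3 - <<'E'
from h import *
p=np.array(manip.read_position());p[2]-=.004
s=manip.move_linear(p.tolist(),speed=.008,stop_force=3.5);print(s,center())
for _ in range(5):
    manip.sleep(.1); print(manip.read_wrist_force().round(2))
q=snap('wrist','w14')
im=np.load('pics/w14.npz')['color'];cv2.imwrite('pics/c14.png',cv2.resize(im[150:350,220:420,::-1],None,fx=3,fy=3))
print(manip.read_clock())
E
```

```text
True [ 0.63394255 -0.17542265  0.09991476]
[-1.06 -0.02  2.16]
[-1.66  0.18  1.39]
[-1.11 -0.08  1.29]
[-0.24 -0.28  0.61]
[ 0.01  0.74 -0.7 ]
33.7
```

View pics/c14.png

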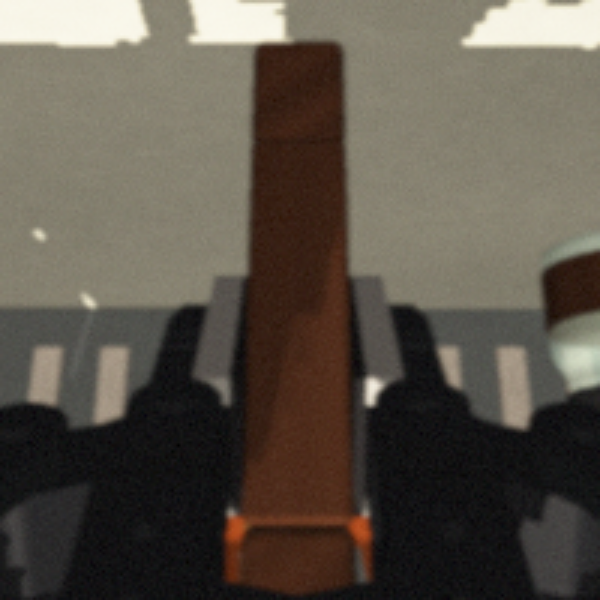

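```bash
python3 - <<'E'
from h import *
p0=np.array(manip.read_position());
for k in range(1,9):
    p=p0.copy();p[2]-=.0007*k
    manip.move_linear(p.tolist(),speed=.01)
    f=[]
    for _ in range(5): manip.sleep(.05); f.append(manip.read_wrist_force())
    f=np.mean(f,0);print(k,f.round(2),center().round(4))
    if f[2]>7: break
manip.sleep(.3);print(manip.read_wrist_force().round(2),manip.read_torque().round(2),manip.read_clock())
snap('wrist','w15');q=nearface('w15');print('face',np.percentile(q,[1,50,99],axis=0).round(4).tolist())
E
```

```text
1 [-1.48  0.07  3.11] [ 0.6344 -0.1756  0.0998]
2 [-3.18  0.91  6.17] [ 0.6346 -0.1757  0.0997]
3 [-5.09  1.3   8.14] [ 0.6349 -0.1758  0.0995]
[-4.93  0.4   8.04] [ 0.07 -0.17  0.24] 35.5583
face [[0.5612, -0.1812, 0.053], [0.5676, -0.1735, 0.1053], [0.6108, -0.1636, 0.1377]]
```

```bash
python3 - <<'E'
from h import *
p=np.array(manip.read_position());p[2]+=.0012
manip.move_linear(p.tolist(),speed=.01);manip.sleep(.2);print(manip.read_wrist_force().round(2),center())
manip.open_gripper();manip.sleep(.5);print(manip.read_wrist_force().round(2),manip.read_clock())
snap('wrist','w16')
p=np.array(manip.read_position())
print(manip.move_linear((p-[.03,0,0]).tolist(),speed=.05,stop_force=5),manip.read_wrist_force().round(2))
print(manip.move_linear((p-[.19,0,0]).tolist(),speed=.12,stop_force=8),manip.read_clock())
snap('wrist','w17');snap('scene','s17')
E
```

```text
[ 0.25  0.42 -0.69] [ 0.6346582  -0.17561966  0.10013806]
[-0.01 -0.34  0.09] 37.45
False [-0.05 -0.14  0.49]
False 39.7333
```

View pics/w16.png

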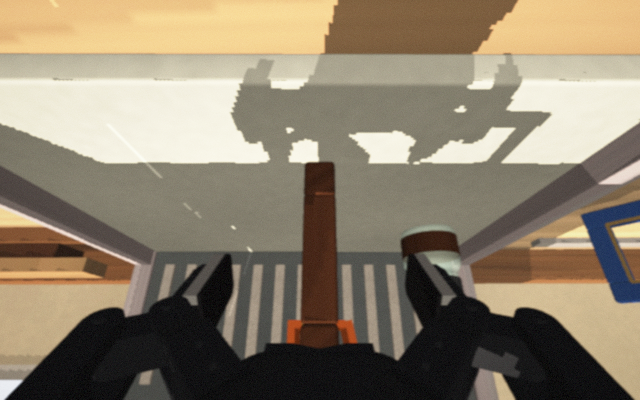

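View pics/w17.png

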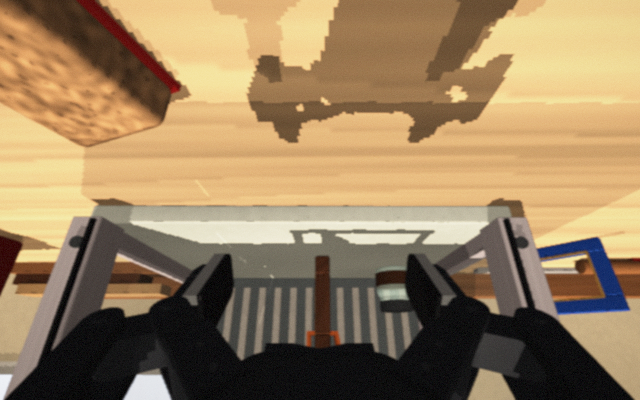

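View pics/s17.png

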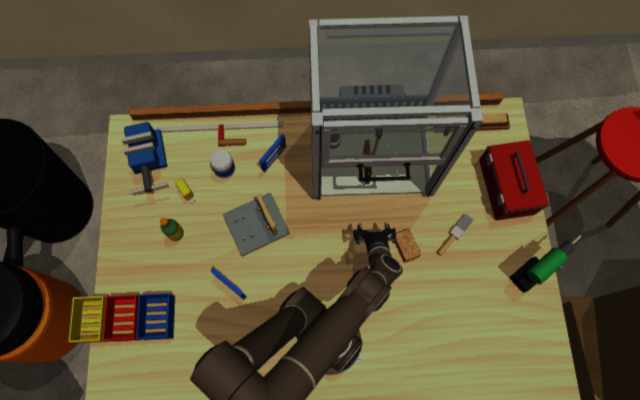

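```bash
python3 - <<'E'
from h import *
b=np.array([.4735,-.196,0])
for th in(65,70,75,80):
    print(th,[manip.ik(*cmd(b+[0,0,h],th,-1)) is not None for h in(.38,.35,.2,.1,.04)],np.round(manip.ik(*cmd(b+[0,0,.38],th,-1)),2))
manip.close(30)
th=75
manip.move_ptp(*cmd(b+[-.1,0,.40],th,-1)); print(manip.read_clock(),tip())
manip.move_linear(*cmd(b+[0,0,.385],th,-1),speed=.12,stop_force=8); print(tip(),manip.read_wrist_force().round(2))
s=manip.move_linear(*cmd(b+[0,0,.335],th,-1),speed=.05,stop_force=4); print(s,tip(),manip.read_wrist_force().round(2))
snap('wrist','w18');snap('scene','s18')
E
```

```text
65 [True, True, True, True, True] [-0.51 -0.19 -0.11  1.26  0.2  -0.45]
70 [True, True, True, True, True] [-0.48 -0.12 -0.03  1.35  0.15 -0.44]
75 [True, True, True, True, True] [-0.45 -0.06  0.06  1.45  0.11 -0.42]
80 [True, True, True, True, True] [-0.43  0.01  0.14  1.54  0.07 -0.41]
41.775 [ 0.37359256 -0.19605819  0.39885874]
[ 0.47314475 -0.19598202  0.3852925 ] [ 0.18 -0.12 -0.02]
False [ 0.4735163  -0.19596157  0.3348445 ] [-0.04  0.17 -0.06]
```

View pics/w18.png

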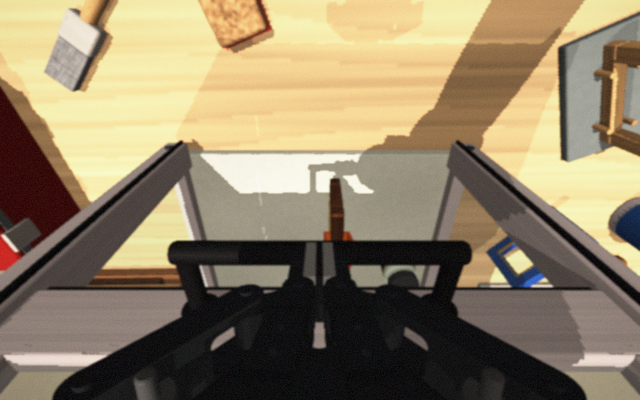

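View pics/s18.png

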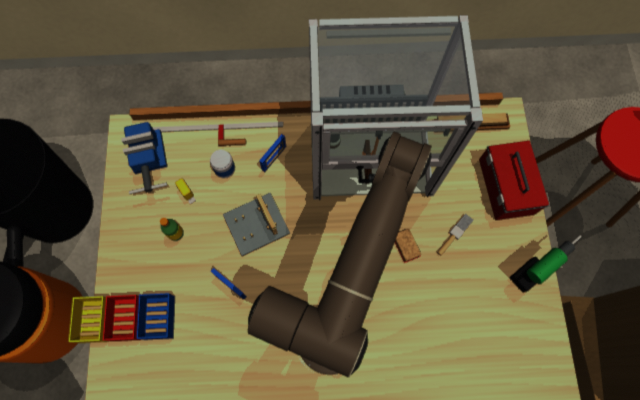

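```bash
python3 - <<'E'
from h import *
im=np.load('pics/w18.npz');P=pts(im);s=np.s_[244:262,185:290];q=P[s].reshape(-1,3);print('bar',np.percentile(q,[5,50,95],axis=0).round(4).tolist())
p=np.array(manip.read_position());Rm=R.from_quat(manip.read_tool_rot()).as_matrix();L=(P-p)@Rm
for v in(240,244,250,258): print(v,L[v,310].round(3),L[v,328].round(3),P[v,312].round(4))
E
```

```text
bar [[0.4686, -0.2643, 0.3259], [0.4712, -0.2389, 0.3299], [0.4754, -0.2132, 0.332]]
240 [ 0.007 -0.004 -0.026] [ 0.006  0.006 -0.025] [ 0.47   -0.1987  0.3217]
244 [ 0.011 -0.003 -0.041] [ 0.011  0.006 -0.041] [ 0.4617 -0.1982  0.3353]
250 [ 0.011 -0.003 -0.049] [ 0.012  0.005 -0.049] [ 0.4599 -0.198   0.3419]
258 [ 0.011 -0.003 -0.055] [ 0.011  0.005 -0.056] [ 0.4578 -0.1978  0.3498]
```

```bash
python3 - <<'E'
from h import *
b=np.array([.4735,-.196,0]);th=75
for h,v in((.27,.07),(.18,.09),(.105,.08)):
    s=manip.move_linear(*cmd(b+[0,0,h],th,-1),speed=v,stop_force=20); print(s,tip(),manip.read_wrist_force().round(2),manip.read_clock())
    if s: break
snap('wrist','w19');snap('scene','s19')
im=np.load('pics/w19.npz');P=pts(im);m=(abs(P[...,0]-.472)<.012)&(abs(abs(P[...,1]+.196)-.05)<.02)&(im['color'].sum(-1)<110)&(P[...,2]>.02)&(P[...,2]<.4);m[330:]=0;print('bar',m.sum(),np.percentile(P[m],[5,50,95],axis=0).round(4).tolist())
E
```

```text
False [ 0.47329534 -0.19596312  0.26972721] [0.15 0.25 0.78] 45.0917
False [ 0.47337976 -0.19593445  0.17998213] [-0.07 -0.68 -0.22] 46.2417
False [ 0.47330836 -0.1959322   0.10491146] [-0.15  0.78  0.56] 47.325
bar 3206 [[0.4687, -0.2617, 0.0939], [0.4718, -0.1636, 0.0995], [0.478, -0.1298, 0.1018]]
```

View pics/w19.png

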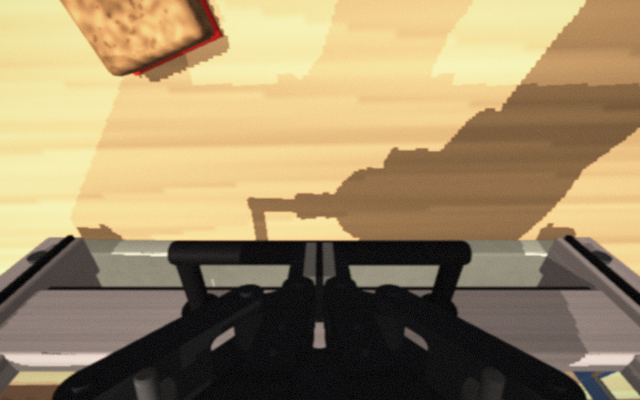

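```bash
python3 - <<'E'
from h import *
b=np.array([.4735,-.196,0]);th=75
s=manip.move_linear(*cmd(b+[0,0,.065],th,-1),speed=.05,stop_force=20); print(s,tip(),manip.read_wrist_force().round(2))
s=manip.move_linear(*cmd(b+[0,0,.040],th,-1),speed=.02,stop_force=18); print(s,tip(),manip.read_wrist_force().round(2),manip.read_clock())
snap('wrist','w20')
im=np.load('pics/w20.npz');P=pts(im);m=(abs(P[...,0]-.472)<.012)&(abs(abs(P[...,1]+.196)-.05)<.02)&(im['color'].sum(-1)<110)&(P[...,2]>.02)&(P[...,2]<.4);m[330:]=0;print('bar',m.sum(),np.percentile(P[m],[5,50,95],axis=0).round(4).tolist())
E
```

```text
False [ 0.47324171 -0.19590782  0.0646725 ] [-0.28 -0.43  0.42]
True [ 0.47354633 -0.19600756  0.05452226] [-3.78  0.57  8.11] 49.0667
bar 3268 [[0.4686, -0.2618, 0.0442], [0.472, -0.1641, 0.0498], [0.4784, -0.1296, 0.0519]]
```

```bash
python3 - <<'E'
from h import *
b=np.array([.4735,-.196,0]);th=75
manip.move_linear(*cmd(b+[-.005,0,.13],th,-1),speed=.12)
manip.move_linear(*cmd(b+[-.13,0,.25],th,-1),speed=.2)
manip.sleep(.3)
snap('wrist','w21');snap('scene','s21');snap('top','t21');print(manip.read_clock(),manip.read_wrist_force().round(2))
for f in('w21','s21'):
    im=np.load(f'pics/{f}.npz');P=pts(im);m=(im['z_map']>0)&(abs(P[...,0]-.474)<.012)&(abs(P[...,1]+.196)<.07)&(im['color'].sum(-1)<110)&(P[...,2]>.02)&(P[...,2]<.4);print('bar',m.sum(),np.percentile(P[m],[5,50,95],axis=0).round(4).tolist())
im=np.load('pics/t21.npz');P=pts(im)
m=np.zeros(P.shape[:2],bool);m[165:265,195:305]=1;m&=(P[...,2]>.112)&(P[...,2]<.125)
print(cv2.minAreaRect(P[m][:,:2].astype(np.float32)*1000))
cv2.imwrite('pics/c21.png',cv2.resize(np.load('pics/s21.npz')['color'][100:220,300:460,::-1],None,fx=5,fy=5))
E
```

```text
51.3667 [-0.65 -0.4  -0.49]
bar 704 [[0.4688, -0.2588, 0.0461], [0.472, -0.1937, 0.0499], [0.4766, -0.1326, 0.052]]
bar 74 [[0.4716, -0.2176, 0.0424], [0.4765, -0.1726, 0.0518], [0.4822, -0.1312, 0.0578]]
((456.3262939453125, 204.52603149414062), (139.32296752929688, 16.322895050048828), 23.47566795349121)
```

View pics/c21.png

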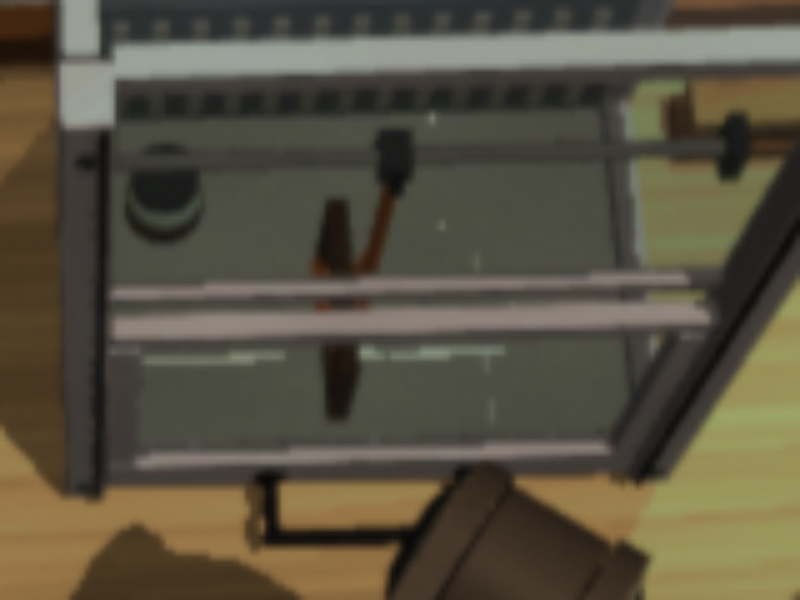

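View pics/w21.png

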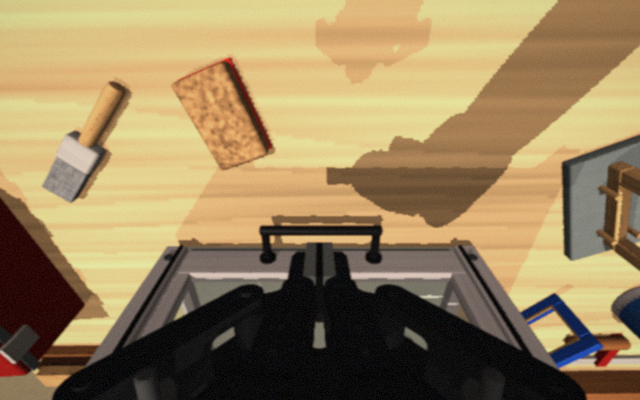

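View pics/t21.png

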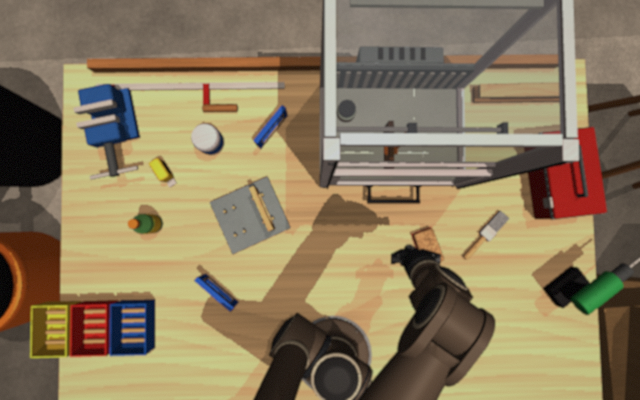

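```bash
python3 -c "
from h import *
manip.close_job();print(manip.read_clock())"
```

```text
the job is handed in; nothing more can be done
the job is handed in; nothing more can be done
```

The dark frame is hanging on the hook in the hood with the sash shut, and I handed the job in at about 51 s of the 72 s allowed. No verdict is reported, so what follows rests on my own readings.

**What I did:**
- **Sash up:** I pushed it up by its handle to the stop; the bar measured about 339 mm above the table.
- **Hanging:** I took the frame by its near end rail, passed it over the hook tip from +y and lowered it onto the seat.
- **Tug:** I pulled down with about 8 N at the wrist, roughly 9 N on the hook, while still gripping, then let go.
- **Sash down:** I pushed the handle down slowly until it met its stop.

**Last checks:**
- **Sash:** the top of the bar is at about 52 mm, where 51 mm means fully shut.
- **Dark frame:** it shows on the hook in the scene and top pictures. I last measured its position while it was still gripped, and it was level and within 2 mm of the seat target.
- **Pale frame:** it is within 1 mm of where it started.
- **Bystanders:** the ones in view look unmoved by eye; I did not measure them.
- **Arm:** it is clear of everything, with wrist force near zero.

**What disagreed or failed on the way:**
- **Fingertips:** the real fingertips sit about 38 mm short of the reported TCP. My first lift went past the bar without touching it. I confirmed the offset with two cameras and corrected for it from then on.
- **Tug:** during a second, slow pull the wrist force faded away. I repeated the tug in small steps, and that one held at 8 N.

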